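Weigh a valve body on the bench spring scale

TASK

Weigh the blue valve body: hang it by its steel bail in the bend of the spring scale's hook, easing its weight over to the spring so gently that the hook neither drops nor springs back when you let go and is never forced or overloaded. Once it hangs free and still, record the reading by sliding the yellow marker down its rod until it is level with the red pointer, let go, and leave the other things on the bench where they are.

Things in the scene. Friction and masses are not known exactly. Their poses are not given: they have to be found in the camera images.
- valve: Loose blue valve body, mass unknown (0.25-0.95 kg). Stands upright; origin at centre of underside, z up. Foot 72 mm dia; barrel 48 mm dia; pipe stub along x, 100 mm end to end, axis 45 mm up, end flanges 48 mm dia; cap 26 (x) by 52 (y) mm, top at 85 mm. On the cap a steel bail, a loop in the y-z plane: flat legs 12 mm wide (x), outer faces at y = +-22 mm, up to 130 mm, roof-shaped 10 mm bar with peak at 150 mm.
- valve_eye (a point): Underside of the bail's peak, 140 mm above the valve's origin, on its axis: the hook carries it here. The loop's opening is 28 mm wide (y) and 55 mm high under the peak; one looks through it along the valve's x. Either side may face the hook. Axes as the valve's.
- valve_grip (a point): Between the bail's legs, 116 mm above the valve's origin, on its axis: a good height to pinch the two legs (across the valve's y). Axes as the valve's.
- scale: Fixed green spring scale; origin on the bench under its column, z up. Base 200 (x) by 150 (y) by 12 mm; column 36 mm square, cap 50 mm square, 324 mm tall. In its frame the hook sticks out of the column to -x; on the +x side are a white strip (tick every 10 mm), the red pointer and, at x = 85 mm, a 10 mm upright rod (top 308 mm) with the yellow marker, whose grip flag stands off to +y.
- hook_seat (a point): Top of the wire in the lowest part of the hook's bend, where the bail must hang: 105 mm from the column axis along the scale's -x, 254 mm above the bench when empty; moves with the hook. Hook of 8 mm wire: level from the column along -x, 20 mm down into the bend (8 mm long), then 24 mm up to the open tip. Axes as the scale's.
- hook_tip (a point): Centre of the rounded upturned tip of the hook, 23 mm beyond the seat along the scale's -x; its top is 24 mm above the seat point. To hang: bail peak above the tip, move along the scale's +x so that the tip passes through the loop, then lower on to the seat.
- hook (a joint): How far the hook and pointer are pulled down from the empty position, m: 0 empty, travel to 0.09. It slides vertically against a spring of 150 N/m (6.5 mm per 100 g), lightly damped, carriage 0.1 kg: it swings for about 1 s if disturbed.
- pointer (a point): Tip of the red pointer, carried by the hook, 20 mm above the centre of the wire in the bend (16 mm above hook_seat). Its height is the reading.
- marker_line (a point): Tip of the yellow index of the marker, beside the pointer; to be brought to the same height as pointer.
- marker_flag (a point): Centre of the marker's yellow grip flag, a small upright plate 12 mm thick (scale's x), 30 mm long (scale's y), 30 mm tall, 85 mm from the rod axis along the scale's +y, at the same height as marker_line; free on all sides except for an 8 mm bar to the rod. Pinch it from above across its thickness. Axes as the scale's.
- marker (a joint): How far the marker is slid down, m: 0 is level with the pointer of the empty scale, -0.022 top, +0.09 bottom. It starts above 0 and stays where it is left; friction about 2.5 N.
- hammer: Loose hammer lying on the bench, a bystander.
- wrench: Loose wrench, a bystander.
- screwdriver: Loose screwdriver, a bystander.
- spray: Loose red spray can, 52 mm across, 150 mm tall, a bystander.
- jar: Loose amber jar, 68 mm across, 90 mm tall, a bystander.
- tee: Loose brass pipe tee, 70 mm long, a bystander.
- offcut: Loose wood offcut 110 x 50 x 30 mm, a bystander.
Mind the look-alikes: they are no part of the job. Leave any green or pink look-alike of the valve alone.

How it is judged:
On the way, in this order (a step that is already met when the one before it is completed fails the run):
1. the valve body hangs by its bail in the bend of the hook, upright, let go and at rest (distance between valve_eye and hook_seat below 0.014 m and value of joint hook above 0.01 m and linear speed of valve below 0.02 m/s and velocity of joint hook between -0.01 and 0.01 m/s and angle between valve's own z axis and vertical below 0.15 rad and contact force between the fingers and valve below 0.1 N), for 0.4 s.
2. then the yellow marker is level with the red pointer, within 4 mm (z of marker_line in the frame of pointer between -0.004 and 0.004 m), for 0.2 s.
At the end, for the whole second after the job is handed in: The valve hangs in the bend of the hook (eye within 14 mm of the seat, hook down over 10 mm), upright within 0.15 rad, not touched by the fingers, at rest (under 0.02 m/s, hook under 0.01 m/s), and the marker's index is within 4 mm of the pointer's height (all of step 1 and all of step 2).
It fails at once if the hook drops or springs back: it moves faster than 0.09 m/s up or down (velocity of joint hook above 0.09 m/s or velocity of joint hook below -0.09 m/s).
It fails at once if the scale is overloaded: the hook is pulled down more than 80 mm (value of joint hook above 0.08 m).
It fails at once if the valve body is forced against the scale with more than 20 N (contact force between valve and scale above 20 N).
It fails at once if a bystander is shifted more than 30 mm (distance of any of hammer, wrench, screwdriver, spray, jar, tee, offcut from where it was at the start of the episode above 0.03 m).
It also fails if it takes over 72 s, if anything falls off the work surface, if the arm or the gripper's body presses on something with over 40 N, if the wrist force passes 120 N, or if a joint passes its speed limit or range.

ROBOT

A 6-joint arm with a two-finger parallel gripper is mounted at the origin on the work surface. World frame = base frame: x ahead of the robot, y to its left, z up, the work surface at z = 0. Lengths are in m, angles in rad, forces in N, time in s.
With the tool pointing down it reaches from about 0.325 to 0.775 m from the base axis. Payload 5.5 kg.
Tool frame: the origin (TCP) lies between the finger pads; the fingertips stand 19 mm ahead of it and the grasp point (between the pads) is the TCP; z points along the fingers, x is the direction in which the jaws open and shut, and the axes are right-handed (so a half turn about z gives the same grasp; the last joint's range is limited). The gripper opens to 85 mm and grips with 20 to 120 N. Pads are 22 mm wide; open, the fingers measure 114 mm over their backs; the gripper's body (76 mm by 85 mm) begins 54 mm behind the grasp point. The pads swing forward as they close: fully open they stand 13 mm farther back than shut.
Start: joints at [1.219, 0.091, 1.231, -0, 1.82, -0.057], TCP at [0.174, 0.574, 0.25] pointing down, gripper open.
Joint ranges: [-2.87, 2.87], [-0.86, 2.18], [0.17, 2.46], [-1.51, 4.65], [0.06, 2.69], [-2.65, 2.65]. Speed limits (rad/s): [2.57, 2.57, 3.01, 3.14, 3.14, 3.14].

INTERFACE

Orientations are given as a 3x3 rotation matrix whose columns are the frame's x, y, z axes.
In Python, from plant import arm gives the robot as it stands.
- The arm moves only by the tool send_rows, never from a script. Its argument "plan" is text: rows parted by semicolons, each of 7 numbers parted by spaces: the shift along the world's x, y, z in m, then the turn, a rotation vector about the world's x, y, z in rad, then the finger opening in m, from 0 to 0.0854. A call has 1 to 12 rows; each row shifts and turns the pose as measured when the row begins; what a row does not reach is not made up. A row lasts 1/12 s, in which the tool goes at most 41.7 mm and 7.16 degrees, less where a joint would pass 70% of its speed; a pose out of reach is approached as far as the arm can. A call is refused whole if a number of a shift passes 0.0417 or a number of a turn 0.125, either way. A call with a gripper value outside its range is refused whole. The fingers move at their own pace and stop on an object; the grip force is fixed at half the most. Time passes only in rows, so rows that do not move let the fingers close. It gives the time, the measured TCP pose, the force and the opening at its end, in the units of the state.
- arm.get_obs(): the state, without advancing time (a new reading comes with each control period).
- arm.get_image(name): name is "scene" or "top" or "wrist"; returns (picture, depth): 384x512x3 uint8, red, green, blue; 384x512 float32, m along the optical axis (not along the pixel's ray), 0 where there is no reading.
- arm.camera_info(name): a dict with "fx", "fy", "cx", "cy" (pixels), "position" and "attitude" of the camera in the world; the wrist camera has in their place "mount" (4x4, takes a point from camera to tool coordinates, whose origin is the TCP and whose axes are the tool frame's). Camera axes: x right, y up, looking along -z (the intrinsics and any distortion apply to the point x, -y, -z); pixel columns grow to the right and rows downward; lengths in m; the calibration is good to about 2 mm. A picture is of the moment at which its call begins: read the wrist's pose just before it. camera_info takes no time and is no camera call.
- arm.finish_job(): hands the job in, once; it reports no verdict.
Trained networks look in the newest picture that a camera, given by its name, has taken for a name from the list of things; names that differ only in an ending like _2 or _b are one class to them, and where a whole thing is asked for, a point or a joint stands for the part that bears it (a point fixed in the world has none). Each returns a list of dicts, best first, with "confidence" (0 to 1); they miss things now and then, are a little off and sometimes report something else, mostly with a low value. They report only what shows in the picture. A call takes as long as a camera call. They do not tell look-alikes from the thing itself.
- arm.silhouettes(camera, label): "mask" (384x512 bool, what is visible of it) and "rect" ([centre column, centre row, width, height] in pixels, round what is visible of it).
- arm.tip_of(camera, label): "pixel" ([column, row] in pixels: a listed point, or the origin of a listed thing).
The state is a dict: "time": time; "joint_pos": joint angles; "joint_vel": joint speeds; "joint_torque": joint torques, N m; "tcp_pos": TCP position; "eef_rot": TCP orientation; "contact_force": force on the tool from outside, world axes, zero at the start; "wrist_torque": the same for the moment, N m; "opening": finger opening in m.
Only numpy, scipy, OpenCV 4.12 (cv2) and the standard library are available. Lean on these libraries where they do the work, as an engineer would, in place of code of your own. Each camera call takes 0.05 s, during which the arm holds its last target.

## Working session

There is one attempt and no reset: what is moved stays moved. The work goes in short steps, Python scripts to look and compute and a tool call to move; the robot and the scene stay as the last step left them, time stands still between calls to the robot, and variables do not carry over. Pictures are saved under pics/ and viewed, and the job is handed in when it is done.

Besides the shell and the picture viewer there is one more tool, called after "Request:" by a JSON object that holds its "op" and its "data", one argument or row to a line. send_rows: Moves the arm, as the interface text tells. Its arguments: {"type":"object","properties":{"plan":{"type":"string"}},"required":["plan"]}

```bash
ls; mkdir -p pics
cat > h.py <<'E'
import numpy as np, cv2
from plant import arm
def snap(n,f):
    o=arm.get_obs(); im,d=arm.get_image(n)
    cv2.imwrite('pics/'+f,cv2.cvtColor(im,cv2.COLOR_RGB2BGR)); np.save('pics/'+f[:-4]+'.npy',d); return o,im,d
def campose(n,o=None):
    i=arm.camera_info(n)
    if n=='wrist':
        M=np.array(i['mount']); T=np.eye(4); T[:3,:3]=o['eef_rot']; T[:3,3]=o['tcp_pos']; W=T@M
        return W[:3,:3],W[:3,3],i
    return np.array(i['attitude']),np.array(i['position']),i
def rays(n,px,o=None):
    R,p,i=campose(n,o); px=np.asarray(px,float).reshape(-1,2)
    D=np.array(i.get('distortion',np.zeros(5)),float).ravel()
    K=np.array([[i['fx'],0,i['cx']],[0,i['fy'],i['cy']],[0,0,1]])
    u=cv2.undistortPoints(px.reshape(-1,1,2),K,D).reshape(-1,2)
    c=np.c_[u[:,0],-u[:,1],-np.ones(len(u))]
    return p,c@R.T     # depth*ray + p
def pts(n,px,d,o=None):
    p,r=rays(n,px,o); return p+r*np.asarray(d).reshape(-1,1)
def proj(n,P,o=None):
    R,p,i=campose(n,o); c=(np.asarray(P,float).reshape(-1,3)-p)@R
    q=c*[1,-1,-1]
    K=np.array([[i['fx'],0,i['cx']],[0,i['fy'],i['cy']],[0,0,1]])
    D=np.array(i.get('distortion',np.zeros(5)),float).ravel()
    return cv2.projectPoints(q,np.zeros(3),np.zeros(3),K,D)[0].reshape(-1,2)
E
python3 - <<'E'
from h import *
np.set_printoptions(precision=4,suppress=True)
for n in ['scene','top','wrist']:
    print(n,arm.camera_info(n)); snap(n,n+'0.png')
print(arm.get_obs())
for n in ['scene','top']:
    for l in ['valve','scale','hook','marker','valve_eye','hook_tip','hook_seat','pointer','marker_line','marker_flag']:
        try:
            print(n,l,[(np.round(t['pixel'],1),round(t['confidence'],2)) for t in arm.tip_of(n,l)])
        except Exception as e: print(l,e)
E
```

```text
pics
scene {'fx': 422.51521694598387, 'fy': 422.51521694598387, 'cx': 255.262357915964, 'cy': 191.64097824581287, 'position': array([ 1.3208, -0.1585,  1.182 ]), 'attitude': array([[ 0.1694, -0.7788,  0.604 ],
       [ 0.9855,  0.1278, -0.1116],
       [ 0.0097,  0.6142,  0.7891]])}
top {'fx': 489.1974910764003, 'fy': 489.1974910764003, 'cx': 260.43016040014595, 'cy': 180.21530547413974, 'position': array([ 0.2166, -0.0201,  1.7357]), 'attitude': array([[ 0.0922,  0.9755, -0.1996],
       [-0.9957,  0.0899, -0.0205],
       [-0.0021,  0.2007,  0.9797]])}
wrist {'fx': 296.01081059174885, 'fy': 296.01081059174885, 'cx': 253.08886791683145, 'cy': 188.7172319851303, 'mount': array([[ 1.    ,  0.0008,  0.0002,  0.0014],
       [ 0.0009, -0.9603, -0.279 , -0.0706],
       [-0.    ,  0.279 , -0.9603, -0.1235],
       [ 0.    ,  0.    ,  0.    ,  1.    ]])}
{'time': 0.15, 'joint_pos': array([ 1.2193,  0.0917,  1.2316, -0.    ,  1.8198, -0.0567]), 'joint_vel': array([ 0.0004, -0.0023, -0.0019,  0.0007, -0.0035, -0.0002]), 'joint_torque': array([  0.0016, -45.9373, -41.8526,  -0.0001,   0.0095
[... 1369 characters left out ...]
.69), (array([168.1, 234.3]), 0.51), (array([192.3, 163.5]), 0.31)]
hook it knows: hammer, hook_seat, hook_tip, jar, marker_flag, marker_line, offcut, pointer, scale, screwdriver, spray, tee, valve, valve_eye, valve_grip, wrench
marker it knows: hammer, hook_seat, hook_tip, jar, marker_flag, marker_line, offcut, pointer, scale, screwdriver, spray, tee, valve, valve_eye, valve_grip, wrench
top valve_eye [(array([192.8, 162.6]), 0.94), (array([270.3, 150.4]), 0.83), (array([210.8, 239.2]), 0.73)]
top hook_tip [(array([282.3, 193.4]), 0.46)]
top hook_seat [(array([289.6, 197.7]), 0.6)]
top pointer []
top marker_line [(array([343. , 190.6]), 0.71)]
top marker_flag [(array([351.4, 165.9]), 0.63)]
```

View pics/scene0.png

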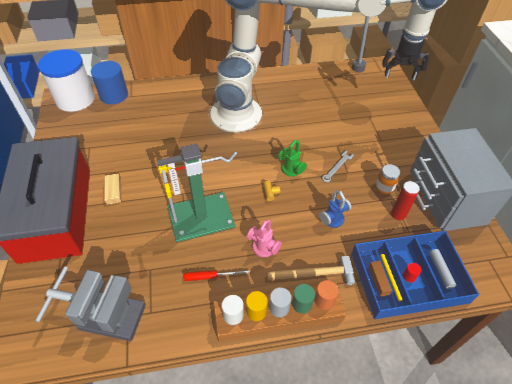

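View pics/top0.png

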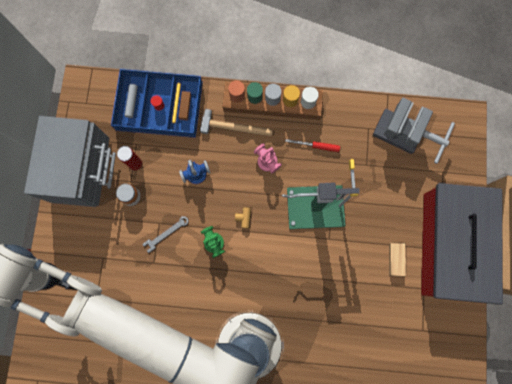

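View pics/wrist0.png

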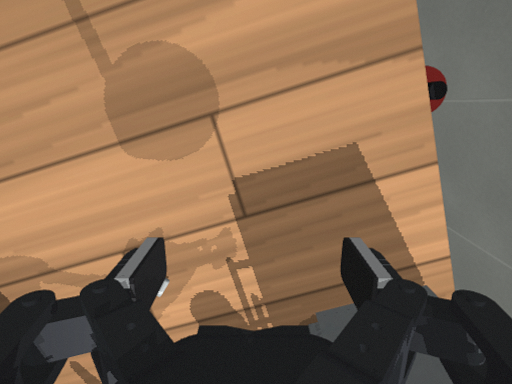

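The scene picture shows the blue valve at about (334,213) and the scale at about (200,200), with the hook reaching right to (236,153). The marker is at about (168,175). Green and pink look-alikes stand at (292,160) and (264,240).

Run:
```python
from h import *
np.set_printoptions(precision=4,suppress=True)
for n,(x0,x1,y0,y1) in {'scene':(140,360,130,270),'top':(170,370,120,250)}.items():
    im=cv2.imread(f'pics/{n}0.png')[y0:y1,x0:x1]
    cv2.imwrite(f'pics/{n}0c.png',cv2.resize(im,None,fx=3.6,fy=3.6,interpolation=cv2.INTER_CUBIC))
    d=np.load(f'pics/{n}0.npy'); full=cv2.imread(f'pics/{n}0.png')
    hsv=cv2.cvtColor(full,cv2.COLOR_BGR2HSV)
    yy,xx=np.mgrid[0:384,0:512]
    P=pts(n,np.c_[xx.ravel(),yy.ravel()],d.ravel()).reshape(384,512,3)
    np.save(f'pics/{n}P.npy',P)
    # blue valve cloud
    box=(315,355,185,232) if n=='scene' else (175,215,150,190)
    s=np.zeros((384,512),bool); s[box[2]:box[3],box[0]:box[1]]=1
    b=s&(P[...,2]>0.01)&(d>0)
    q=P[b]; print(n,'valve cloud',q.min(0),q.max(0),np.median(q,0))
    hi=q[q[:,2]>0.105]; print(' bail pts',len(hi),hi.mean(0) if len(hi) else '', hi.min(0),hi.max(0))
    # scale
    g=(P[...,2]>0.300)&(P[...,2]<0.345)&(np.abs(P[...,0]-0.5)<0.2)
    s=np.zeros((384,512),bool)
    if n=='scene': s[140:240,155:240]=1
    else: s[150:235,280:365]=1
    g&=s; q=P[g]; print(' top cap',len(q),q.mean(0),q.min(0),q.max(0))
    base=s&(P[...,2]>0.007)&(P[...,2]<0.017)&(d>0); q=P[base][:,:2]
    print(' base rect',len(q),cv2.minAreaRect(q.astype(np.float32)))
```

```text
scene valve cloud [0.5309 0.1927 0.01  ] [0.6191 0.3037 0.1539] [0.5874 0.2425 0.0643]
 bail pts 93 [0.5753 0.2471 0.1297] [0.5536 0.2322 0.1065] [0.5955 0.2637 0.1539]
 top cap 459 [ 0.5007 -0.2112  0.3173] [ 0.4675 -0.2853  0.3002] [ 0.5217 -0.163   0.3297]
 base rect 1827 ((0.3599405288696289, -0.20067012310028076), (0.30444201827049255, 0.45148926973342896), 82.46580505371094)
top valve cloud [0.5091 0.1882 0.01  ] [0.6544 0.3114 0.1522] [0.5633 0.2445 0.0644]
 bail pts 47 [0.5677 0.2482 0.1387] [0.548  0.2356 0.1118] [0.5913 0.2628 0.1522]
 top cap 426 [ 0.4934 -0.208   0.3184] [ 0.4644 -0.2849  0.3005] [ 0.5902 -0.1625  0.3321]
 base rect 1498 ((0.5485139489173889, -0.20619027316570282), (0.3063833713531494, 0.3000103235244751), 5.230525970458984)
```

Run:
```python
from h import *
for l in ['valve','scale']:
  for n in ['scene','top']:
    for s in arm.silhouettes(n,l): print(n,l,np.round(s['rect']),round(s['confidence'],2))
```

```text
scene valve [292. 160.  29.  35.] 0.83
scene valve [334. 210.  33.  40.] 0.81
scene valve [266. 239.  34.  41.] 0.71
top valve [266. 158.  26.  28.] 0.97
top valve [212. 241.  24.  28.] 0.91
top valve [194. 170.  26.  23.] 0.66
scene scale [198. 193.  73.  96.] 0.95
scene scale [164. 181.   9.  35.] 0.25
top scale [322. 195.  76.  70.] 0.66
```

View pics/scene0c.png

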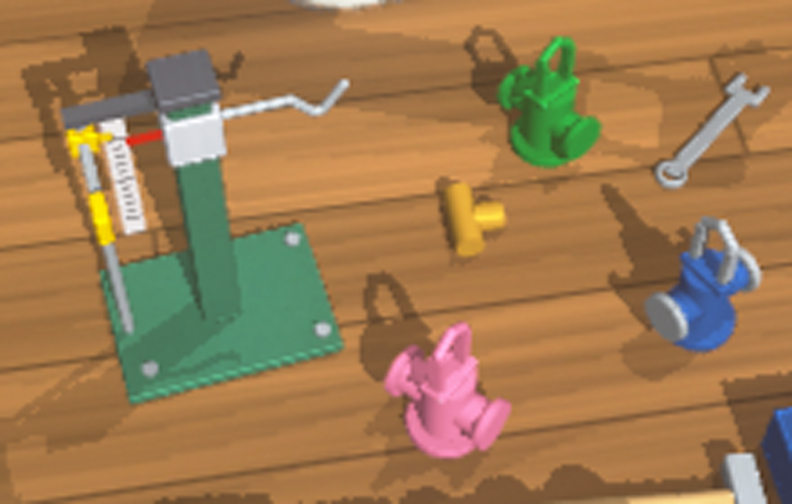

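View pics/top0c.png

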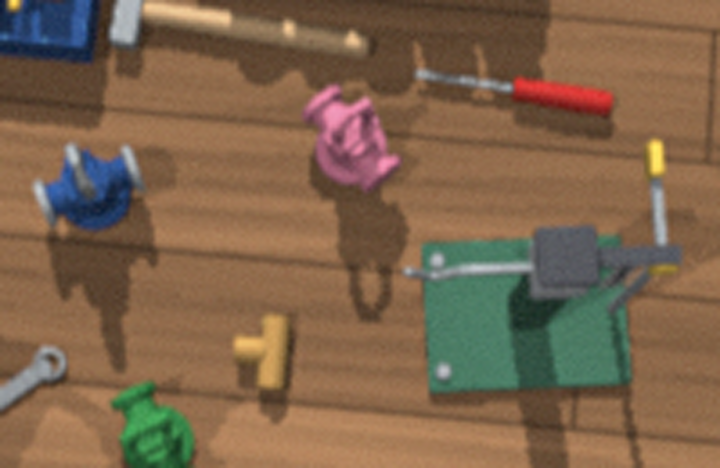

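The crops match the description: valve bail at crop (712,240) scene, hook extends toward world +y, flag at top crop (656,160) toward world +x. Now fit poses.

Run:
```python
from h import *
np.set_printoptions(precision=4,suppress=True)
for n in ['scene','top']:
    P=np.load(f'pics/{n}P.npy'); full=cv2.imread(f'pics/{n}0.png'); hsv=cv2.cvtColor(full,cv2.COLOR_BGR2HSV)
    H,S,V=cv2.split(hsv)
    reg=(np.abs(P[...,0]-0.5)<0.2)&(np.abs(P[...,1]+0.2)<0.2)
    g=reg&(H>65)&(H<95)&(S>60)&(P[...,2]>0.004)&(P[...,2]<0.02)
    q=P[g]; print(n,'base z',np.median(q[:,2]),q[:,2].std(),len(q),cv2.minAreaRect(q[:,:2].astype(np.float32)))
    top=reg&(P[...,2]>0.315)&(P[...,2]<0.335)&(S<70)
    nlab,lab=cv2.connectedComponents(top.astype(np.uint8))
    q=P[top]; print(' cap/top',len(q),q.mean(0),cv2.minAreaRect(q[:,:2].astype(np.float32)))
    # hook wire: between z .24 and .32, y>-0.17
    hk=reg&(P[...,2]>0.235)&(P[...,2]<0.31)&(P[...,1]>-0.155)&(P[...,1]<-0.04)
    ys,xs=np.nonzero(hk); q=P[hk]; o=np.argsort(q[:,1]); print(' hook'); print(np.c_[xs,ys,q][o][::4])
    ye=reg&(H>20)&(H<33)&(S>170)&(V>150)&(P[...,2]>0.1)&(P[...,1]<-0.2)
    ys,xs=np.nonzero(ye); q=P[ye]; print(' yellow',len(q)); 
    for a in [(q[:,0]<0.53),(q[:,0]>0.55)]: print(q[a].mean(0),q[a].min(0),q[a].max(0), xs[a].mean(),ys[a].mean())
    rd=reg&((H<6)|(H>174))&(S>170)&(P[...,2]>0.1)&(P[...,1]<-0.15); q=P[rd]
    if len(q):print(' red',len(q),q.mean(0),q.min(0),q.max(0))
```

```text
scene base z 0.013381610672877464 0.0025829986397535704 1789 ((0.49536368250846863, -0.19151411950588226), (0.15253514051437378, 0.1966046392917633), 7.3282670974731445)
 cap/top 261 [ 0.4981 -0.1906  0.3244] ((0.4941410422325134, -0.1909305453300476), (0.0521303191781044, 0.048534806817770004), 7.548412322998047)
 hook
[[205.     161.       0.4896  -0.154    0.2713]
 [206.     159.       0.4883  -0.1505   0.2779]
 [208.     161.       0.4929  -0.1455   0.2735]
 [209.     160.       0.4881  -0.1423   0.2718]
 [210.     158.       0.482   -0.1386   0.2732]
 [212.     160.       0.4916  -0.1338   0.2742]
 [213.     159.       0.4902  -0.1306   0.2764]
 [215.     159.       0.4868  -0.1247   0.2716]
 [216.     158.       0.4844  -0.1214   0.2728]
 [217.     157.       0.4843  -0.1183   0.2764]
 [219.     158.       0.4861  -0.1129   0.2731]
 [220.     157.       0.4857  -0.1097   0.2764]
 [221.     156.       0.4817  -0.1063   0.2758]
 [223.     159.       0.4864  -0.1015   0.2671]
 [224.     159.       0.4809  -0.0982   0.2606]
 [225.     158.       0.482   -0.0952   0.2656]
 [226.    
[... 1576 characters left out ...]
29  -0.1099   0.2733]
 [297.     196.       0.4771  -0.1046   0.268 ]
 [296.     195.       0.4789  -0.101    0.2735]
 [294.     197.       0.4743  -0.0961   0.2618]
 [293.     197.       0.4739  -0.093    0.2624]
 [292.     196.       0.4779  -0.0901   0.2554]
 [290.     196.       0.4772  -0.0839   0.2564]
 [288.     196.       0.4762  -0.0777   0.2585]
 [286.     197.       0.471   -0.0716   0.2675]
 [285.     196.       0.4723  -0.068    0.2762]
 [283.     196.       0.4713  -0.0619   0.2791]]
 yellow 0<stdin>:17: RuntimeWarning: Mean of empty slice.
  ret = um.true_divide(
Traceback (most recent call last):
ValueError: zero-size array to reduction operation minimum which has no identity
```

Request:
{"op": "send_rows", "data": {
  "plan": "0.033 -0.027 0.006 0 0 -0.077 0.0854;0.033 -0.027 0.006 0 0 -0.077 0.0854;0.033 -0.027 0.006 0 0 -0.077 0.0854;0.033 -0.027 0.006 0 0 -0.077 0.0854;0.033 -0.027 0.006 0 0 -0.077 0.0854;0.033 -0.027 0.006 0 0 -0.077 0.0854;0.033 -0.027 0.006 0 0 -0.077 0.0854;0.033 -0.027 0.006 0 0 -0.077 0.0854;0.033 -0.027 0.006 0 0 -0.077 0.0854;0.033 -0.027 0.006 0 0 -0.077 0.0854;0.033 -0.027 0 0 0 -0.077 0.0854;0 0 0 0 0 0 0.0854"
}}

```text
time: 2.15
tcp_pos: [0.5263, 0.2784, 0.3076]
eef_rot: [[0.923, 0.386, 0.001], [0.386, -0.923, 0.001], [0.001, -0.001, -1.0]]
contact_force: [-0.1, 1.0, -1.2]
opening: 0.0851
```

Run:
```python
from h import *
np.set_printoptions(precision=4,suppress=True)
o,im,d=snap('wrist','wrist1.png')
for l in ['valve_eye','valve_grip','valve']:
    for t in arm.tip_of('wrist',l): print(l,np.round(t['pixel'],1),round(t['confidence'],2))
yy,xx=np.mgrid[0:384,0:512]
P=pts('wrist',np.c_[xx.ravel(),yy.ravel()],d.ravel(),o).reshape(384,512,3)
np.save('pics/w1P.npy',P)
near=(np.abs(P[...,0]-0.57)<0.09)&(np.abs(P[...,1]-0.247)<0.09)&(d>0.05)
q=P[near]
for a,b in [(0.14,0.16),(0.12,0.14),(0.1,0.12),(0.08,0.092),(0.055,0.075),(0.03,0.055)]:
    s=q[(q[:,2]>a)&(q[:,2]<b)]
    print(a,len(s), s.mean(0) if len(s) else '', cv2.minAreaRect(s[:,:2].astype(np.float32)) if len(s)>3 else '')
print(o['time'],o['contact_force'])
```

```text
valve_eye [286.4 216.4] 0.82
valve_eye [ 38.5 206.6] 0.76
valve_grip [ 54.3 199.7] 0.81
valve_grip [284.7 207.5] 0.63
valve [275.3 184.1] 0.96
valve [253.9 324.3] 0.7
valve [103. 177.] 0.6
0.14 249 [0.5729 0.253  0.1448] ((0.5731915831565857, 0.2521733045578003), (0.030471257865428925, 0.009522998705506325), 27.86360740661621)
0.12 214 [0.5709 0.2539 0.1331] ((0.5733096599578857, 0.2522002160549164), (0.043980326503515244, 0.011865369975566864), 27.39103126525879)
0.1 96 [0.574  0.2577 0.1102] ((0.5732691884040833, 0.25247788429260254), (0.0433950200676918, 0.011387191712856293), 27.05425262451172)
0.08 807 [0.5713 0.2551 0.0841] ((0.5723445415496826, 0.25480639934539795), (0.05255884677171707, 0.04134658724069595), 20.3282527923584)
0.055 917 [0.5675 0.2621 0.0631] ((0.5733919739723206, 0.251662015914917), (0.04421453922986984, 0.1005145013332367), 27.322832107543945)
0.03 276 [0.5583 0.2716 0.0468] ((0.5734452605247498, 0.2521827220916748), (0.04743011295795441, 0.09990359842777252), 27.41396141052246)
2.15 [-0.1226  0.9754 -1.2317]
```

View pics/wrist1.png

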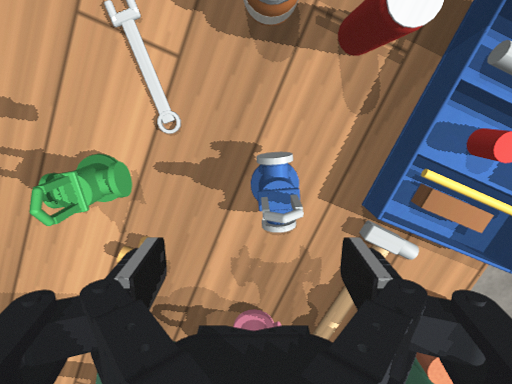

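The wrist view shows the blue valve at (275,190) with its bail at (284,212). The fitted sizes (44x12 bail, 100x47 stub) match the description, so the valve is at (0.573,0.252) with its y axis at 27.4°.

Request:
{"op": "send_rows", "data": {
  "plan": "0.024 -0.013 0 0 0 0.041 0.0854;0.023 -0.013 0 0 0 0.041 0.0854;0 0 -0.02 0 0 0 0.0854;0 0 -0.03 0 0 0 0.0854;0 0 -0.03 0 0 0 0.0854;0 0 0 0 0 0 0.0854"
}}

```text
time: 2.85
tcp_pos: [0.5627, 0.2676, 0.2301]
eef_rot: [[0.87, 0.494, 0.004], [0.494, -0.87, 0.009], [0.008, -0.006, -1.0]]
contact_force: [-0.5, -0.1, -2.7]
opening: 0.0854
```

Run:
```python
from h import *
np.set_printoptions(precision=4,suppress=True)
o,im,d=snap('wrist','wrist2.png')
yy,xx=np.mgrid[0:384,0:512]
P=pts('wrist',np.c_[xx.ravel(),yy.ravel()],d.ravel(),o).reshape(384,512,3)
near=(np.abs(P[...,0]-0.573)<0.035)&(np.abs(P[...,1]-0.252)<0.06)&(d>0.05)
q=P[near]
for a,b in [(0.14,0.156),(0.12,0.14),(0.1,0.12),(0.055,0.075),(0.03,0.055)]:
    s=q[(q[:,2]>a)&(q[:,2]<b)]
    print(a,len(s), s.mean(0) if len(s) else '', cv2.minAreaRect(s[:,:2].astype(np.float32)) if len(s)>3 else '')
print(o['time'],o['contact_force'],o['tcp_pos'],np.degrees(np.arctan2(o['eef_rot'][1,0],o['eef_rot'][0,0])))
```

```text
0.14 458 [0.5728 0.2531 0.1448] ((0.5730844736099243, 0.25226062536239624), (0.031919386237859726, 0.009627632796764374), 26.61989974975586)
0.12 369 [0.5715 0.2545 0.1333] ((0.573136031627655, 0.25225162506103516), (0.04386766627430916, 0.012658054009079933), 28.54617691040039)
0.1 172 [0.5718 0.2568 0.1105] ((0.5728052854537964, 0.25299617648124695), (0.04386631399393082, 0.010160981677472591), 27.730140686035156)
0.055 1302 [0.5665 0.2648 0.0634] ((0.5733110308647156, 0.25150981545448303), (0.0439615361392498, 0.10055454820394516), 27.3398380279541)
0.03 291 [0.5597 0.2788 0.0478] ((0.5725658535957336, 0.25157469511032104), (0.04502810910344124, 0.10129383206367493), 25.148693084716797)
2.85 [-0.4639 -0.0947 -2.6709] [0.5627 0.2676 0.2301] 29.580932199537912
```

View pics/wrist2.png

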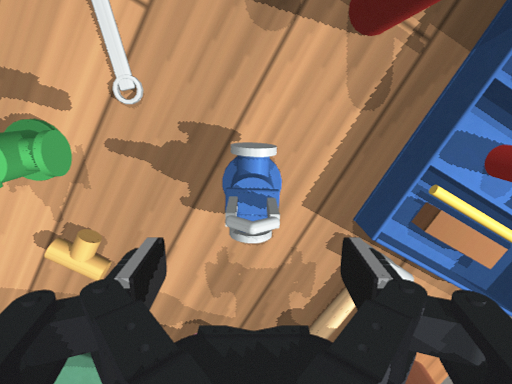

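The valve stays confirmed at (0.573,0.252); the bail sits at (252,222) between the fingers. Correcting the offset, then descending.

Request:
{"op": "send_rows", "data": {
  "plan": "0.01 -0.015 0 0.008 -0.004 -0.038 0.0854;0 0 0 0 0 0 0.0854;0 0 0 0 0 0 0.0854"
}}

```text
time: 3.15
tcp_pos: [0.5713, 0.2572, 0.2399]
eef_rot: [[0.884, 0.467, 0.017], [0.466, -0.884, 0.022], [0.025, -0.011, -1.0]]
contact_force: [0.1, -0.1, 1.0]
opening: 0.0857
```

Request:
{"op": "send_rows", "data": {
  "plan": "0.002 -0.005 0 -0.022 0.017 0 0.0854;0 0 0 0 0 0 0.0854;0 0 0 0 0 0 0.0854"
}}

```text
time: 3.4
tcp_pos: [0.5728, 0.2553, 0.247]
eef_rot: [[0.882, 0.471, 0.007], [0.471, -0.882, 0.003], [0.008, 0.001, -1.0]]
contact_force: [-0.1, 1.1, 0.2]
opening: 0.0858
```

Request:
{"op": "send_rows", "data": {
  "plan": "0 -0.002 -0.025 -0.003 0.006 0 0.0854;0 -0.001 -0.025 0 0 0 0.0854;0 0 -0.025 0 0 0 0.0854;0 0 -0.02 0 0 0 0.0854"
}}

```text
time: 3.73
tcp_pos: [0.575, 0.2568, 0.1629]
eef_rot: [[0.88, 0.475, 0.023], [0.475, -0.88, 0.011], [0.025, 0.001, -1.0]]
contact_force: [-0.2, 0.0, -0.3]
opening: 0.0852
```

Request:
{"op": "send_rows", "data": {
  "plan": "-0.001 -0.003 -0.012 -0.008 0.015 -0.01 0.0854;0 -0.001 -0.01 -0.004 0.005 0 0.0854;0 0 -0.005 0 0 0 0.0854"
}}

```text
time: 3.98
tcp_pos: [0.5723, 0.2537, 0.133]
eef_rot: [[0.884, 0.468, -0.001], [0.468, -0.884, -0.002], [-0.002, 0.001, -1.0]]
contact_force: [-0.2, 0.0, 0.3]
opening: 0.0855
```

Request:
{"op": "send_rows", "data": {
  "plan": "0 -0.001 -0.01 0 0 0 0.0854;0 -0.001 -0.008 0 0 0 0.0854;0 0 -0.003 0 0 0 0.0854;0 0 0 0 0 0 0.0854"
}}

```text
time: 4.32
tcp_pos: [0.573, 0.2522, 0.1117]
eef_rot: [[0.884, 0.468, 0.001], [0.468, -0.884, -0.001], [0.001, 0.001, -1.0]]
contact_force: [-0.6, 0.0, -0.3]
opening: 0.0851
```

Request:
{"op": "send_rows", "data": {
  "plan": "0 0 0 0 0 0 0.03;0 0 0 0 0 0 0.03;0 0 0 0 0 0 0.03;0 0 0 0 0 0 0.03;0 0 0 0 0 0 0.03;0 0 0 0 0 0 0.03"
}}

```text
time: 4.82
tcp_pos: [0.5738, 0.2524, 0.1138]
eef_rot: [[0.884, 0.468, 0.004], [0.468, -0.884, 0.0], [0.003, 0.001, -1.0]]
contact_force: [-0.3, -0.7, -1.5]
opening: 0.0433
```

Request:
{"op": "send_rows", "data": {
  "plan": "0 0 0.006 0 0 0 0.03;0 0 0.01 0 0 0 0.03;0 0 0.015 0 0 0 0.03;0 0 0.01 0 0 0 0.03;0 0 0.003 0 0 0 0.03;0 0 0 0 0 0 0.03;0 0 0 0 0 0 0.03;0 0 0 0 0 0 0.03"
}}

```text
time: 5.48
tcp_pos: [0.5727, 0.252, 0.1595]
eef_rot: [[0.884, 0.468, 0.0], [0.468, -0.884, -0.001], [-0.0, 0.001, -1.0]]
contact_force: [1.0, 0.1, -3.5]
opening: 0.0432
```

Run:
```python
from h import *
np.set_printoptions(precision=4,suppress=True)
o,im,d=snap('wrist','wrist3.png')
print(o)
```

```text
{'time': 5.4833, 'joint_pos': array([ 0.3606,  0.161 ,  1.3152, -0.0009,  1.6657, -0.1263]), 'joint_vel': array([ 0.001 ,  0.0001,  0.0041,  0.0001, -0.0022, -0.0004]), 'joint_torque': array([ -0.0006, -51.4178, -44.1013,  -0.0118,   0.0255,   0.0001]), 'tcp_pos': array([0.5727, 0.252 , 0.1595]), 'eef_rot': array([[ 0.8838,  0.4679,  0.    ],
       [ 0.4679, -0.8838, -0.001 ],
       [-0.0004,  0.0009, -1.    ]]), 'contact_force': array([ 0.9662,  0.0709, -3.5023]), 'wrist_torque': array([-0.0109, -0.0302,  0.0181]), 'opening': 0.04320486746152163}
```

View pics/wrist3.png

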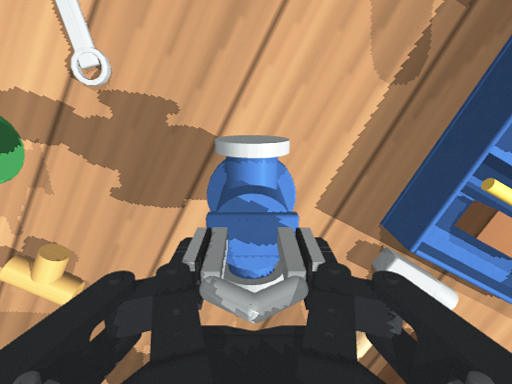

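The wrist view shows the bail pinched at (252,270), and the valve hangs straight. I read a weight of about 3.5 N, so about 23 mm of deflection is expected. Next I carry it to a standoff.

Request:
{"op": "send_rows", "data": {
  "plan": "0 0 0.035 0 0 0 0.03;0 0 0.035 0 0 0 0.03;0 0 0.035 0 0 0 0.03;-0.006 -0.012 0.03 0 0 -0.03 0.03;-0.013 -0.029 0.005 0 0 -0.045 0.03;-0.013 -0.029 0 0 0 -0.045 0.03;-0.013 -0.029 0 0 0 -0.045 0.03;-0.013 -0.029 0 0 0 -0.045 0.03;-0.013 -0.029 0 0 0 -0.045 0.03;-0.013 -0.029 0 0 0 -0.045 0.03;-0.01 -0.015 0 0 0 -0.03 0.03;0 0 0 0 0 0 0.03"
}}

```text
time: 6.53
tcp_pos: [0.4691, 0.0437, 0.2925]
eef_rot: [[0.989, 0.144, -0.018], [0.144, -0.99, -0.002], [-0.018, -0.001, -1.0]]
contact_force: [0.4, 0.7, -3.1]
opening: 0.0435
```

Run:
```python
from h import *
np.set_printoptions(precision=4,suppress=True)
o,im,d=snap('wrist','wrist4.png')
for l in ['hook_tip','hook_seat','valve_eye']:
    for t in arm.tip_of('wrist',l): print(l,np.round(t['pixel'],1),round(t['confidence'],2))
o2,im,d2=snap('scene','scene4.png')
for l in ['hook_tip','hook_seat','valve_eye']:
    for t in arm.tip_of('scene',l): print(l,np.round(t['pixel'],1),round(t['confidence'],2))
cv2.imwrite('pics/scene4c.png',cv2.resize(cv2.imread('pics/scene4.png')[90:250,150:350],None,fx=3.6,fy=3.6,interpolation=cv2.INTER_CUBIC))
print(o2['tcp_pos'],o2['eef_rot'],o2['contact_force'],o2['time'])
for n,d,oo in [('wrist',d,o),('scene',d2,None)]:
    yy,xx=np.mgrid[0:384,0:512]
    P=pts(n,np.c_[xx.ravel(),yy.ravel()],d.ravel(),oo).reshape(384,512,3); np.save(f'pics/{n}4P.npy',P)
```

```text
valve_eye [422.4 246.1] 0.67
valve_eye [255.1 302. ] 0.63
valve_eye [116.1  23.6] 0.55
hook_tip [234.9 155. ] 0.92
hook_seat [226.6 158.2] 0.69
valve_eye [289.  143.3] 0.68
valve_eye [263.6 222.8] 0.59
valve_eye [173.5 170.3] 0.45
[0.4708 0.0469 0.292 ] [[ 0.9885  0.1504 -0.0184]
 [ 0.1504 -0.9886  0.0002]
 [-0.0182 -0.0029 -0.9998]] [-0.2022 -0.2616 -4.1976] 6.7333
```

View pics/wrist4.png

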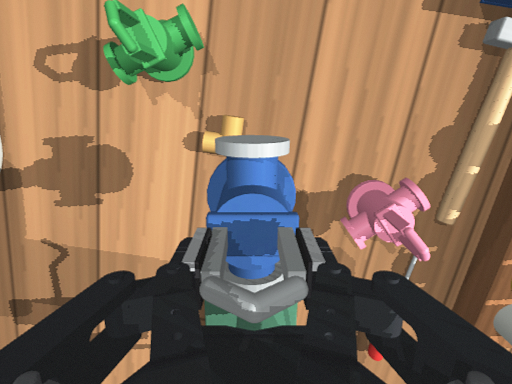

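View pics/scene4c.png

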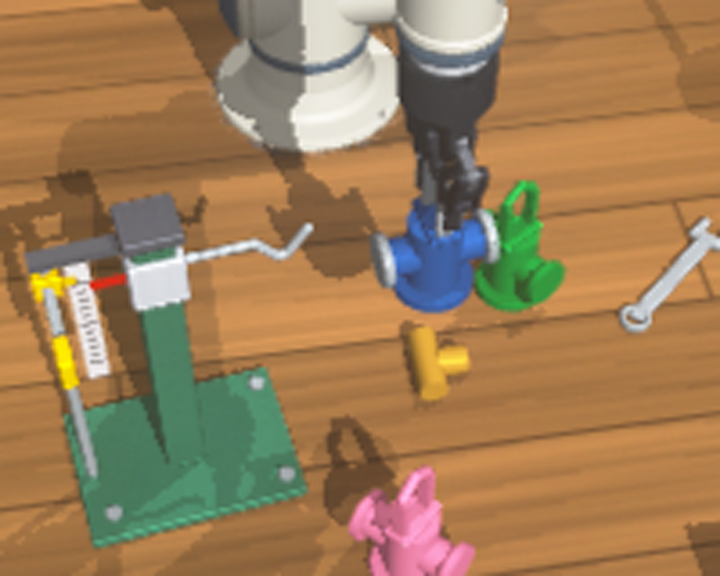

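Run:
```python
from h import *
np.set_printoptions(precision=4,suppress=True)
o=arm.get_obs(); R=o['eef_rot'];p=o['tcp_pos']
F=[p+R@np.array(v) for v in [(0,.05,.068),(0,-.05,.068)]]
print('pred flange px',proj('scene',F), F)
P=np.load('pics/scene4P.npy'); im=cv2.imread('pics/scene4.png'); hsv=cv2.cvtColor(im,cv2.COLOR_BGR2HSV)
near=np.linalg.norm(P-np.array(F[0]),axis=-1)<0.035
w=near&(hsv[...,1]<70)&(hsv[...,2]>130); ys,xs=np.nonzero(w); print('near flange',len(xs),xs.mean(),ys.mean(),P[w].mean(0),P[w].min(0),P[w].max(0))
# blue body cloud x extents / rows
bl=(np.linalg.norm(P-(p+R@np.array([0,0,.08])),axis=-1)<0.09)&(hsv[...,0]>100)&(hsv[...,0]<125)&(hsv[...,1]>120)
print('blue',P[bl].min(0),P[bl].max(0))
foot=bl&(P[...,2]<p[2]-0.1)
# residual of foot to circle r 36
from scipy.optimize import least_squares
q=P[foot]; 
# barrel+stub visible; use foot side z range base..base+?
print(len(q)); 
s=least_squares(lambda c:np.hypot(q[:,0]-c[0],q[:,1]-c[1])-0.036,p[:2],loss='soft_l1',f_scale=0.003); print('foot centre est',s.x,'pred',(p+R@np.array([0,0,.113]))[:2])
s={'o':np.array([0.4945,-0.190])}
hx=np.array([-np.sin(np.radians(7.4)),np.cos(np.radians(7.4))])
for dd,z in [(0.105,0.25),(0.128,0.274),(0.128,0.278)]:
    X=np.r_[s['o']+dd*hx,z]; print(X,'scene',proj('scene',X),'top',proj('top',X))
o3,im,d3=snap('top','top4.png')
cv2.imwrite('pics/top4c.png',cv2.resize(cv2.imread('pics/top4.png')[130:250,180:370],None,fx=4,fy=4,interpolation=cv2.INTER_CUBIC))
print('top pred',proj('top',F), proj('top',p+R@np.array([0,0,.113])))
for l in ['hook_tip','hook_seat']:
    for t in arm.tip_of('top',l): print(l,np.round(t['pixel'],1),round(t['confidence'],2))
```

```text
pred flange px [[255.8146 162.5029]
 [286.567  154.9912]] [array([ 0.4771, -0.0023,  0.2238]), array([0.462 , 0.0965, 0.2241])]
near flange 41 257.0243902439024 161.97560975609755 [ 0.4884 -0.0007  0.2383] [ 0.4675 -0.0052  0.2133] [0.5003 0.0046 0.2512]
blue [0.4567 0.0051 0.1806] [0.5036 0.0859 0.2688]
96
foot centre est [0.4616 0.0418] pred [0.4687 0.0471]
[ 0.481  -0.0859  0.25  ] scene [[228.3186 160.9364]] top [[290.6199 195.202 ]]
[ 0.478  -0.0631  0.274 ] scene [[235.5914 153.7512]] top [[283.5037 194.1294]]
[ 0.478  -0.0631  0.278 ] scene [[235.5544 152.8124]] top [[283.5621 193.9008]]
top pred [[263.4574 195.4221]
 [231.5887 197.2824]] [[247.8972 198.9608]]
hook_tip [285.6 195.6] 0.57
hook_seat [287.  195.4] 0.54
```

View pics/top4c.png

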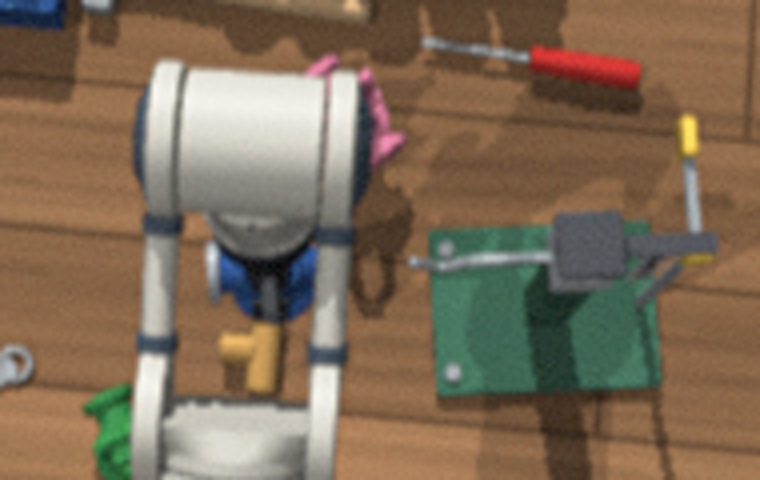

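The scene view agrees with the forward prediction of the valve to about 1 px, and the hook tip shows at (235.6,153.3) against the predicted (235.6,153). I set the seat at (0.480,-0.0855) and line up at the standoff.

Request:
{"op": "send_rows", "data": {
  "plan": "-0.002 -0.008 -0.01 0 -0.01 -0.011 0.03;-0.002 -0.008 -0.01 0 -0.006 -0.01 0.03;-0.001 -0.006 -0.006 0 0 0 0.03;0 0 0 0 0 0 0.03;0 0 0 0 0 0 0.03"
}}

```text
time: 7.5
tcp_pos: [0.4661, 0.0253, 0.2655]
eef_rot: [[0.991, 0.132, -0.002], [0.132, -0.991, 0.0], [-0.002, -0.001, -1.0]]
contact_force: [1.3, 0.8, -3.1]
opening: 0.0432
```

Request:
{"op": "send_rows", "data": {
  "plan": "0.001 -0.012 0 0 0 0 0.03;0.002 -0.014 0 0 0 0 0.03;0.002 -0.014 0 0 0 0 0.03;0.001 -0.014 0 0 0 0 0.03;0.001 -0.008 0 0 0 0 0.03;0 0 0 0 0 0 0.03;0 0 0 0 0 0 0.03"
}}

```text
time: 8.08
tcp_pos: [0.4746, -0.0366, 0.2684]
eef_rot: [[0.991, 0.136, 0.001], [0.136, -0.991, 0.002], [0.001, -0.002, -1.0]]
contact_force: [0.9, 1.3, -4.6]
opening: 0.0427
```

```bash
cat > look.py <<'E'
import sys
from h import *
np.set_printoptions(precision=4,suppress=True)
k=sys.argv[1]
o,im,d=snap('scene',f'scene{k}.png'); R=o['eef_rot'];p=o['tcp_pos']
im=cv2.imread(f'pics/scene{k}.png')
c=cv2.resize(im[110:210,180:300],None,fx=6,fy=6,interpolation=cv2.INTER_CUBIC)
for v,col in [((0,0,-.027),(0,0,255)),((0,0,0),(0,255,255))]:
    u=(proj('scene',p+R@np.array(v))[0]-[180,110]+.5)*6
    cv2.circle(c,tuple(int(x) for x in u),3,col,-1)
cv2.imwrite(f'pics/scene{k}c.png',c)
o,im,d=snap('wrist',f'wrist{k}.png')
print(o['time'],p,R[:,2],np.degrees(np.arctan2(R[1,0],R[0,0])),o['contact_force'])
E
python3 look.py 5
```

```text
8.1333 [ 0.4746 -0.0366  0.2684] [ 0.0006  0.0025 -1.    ] 7.837663298634535 [-1.0371 -0.3481 -3.6699]
```

View pics/scene5c.png

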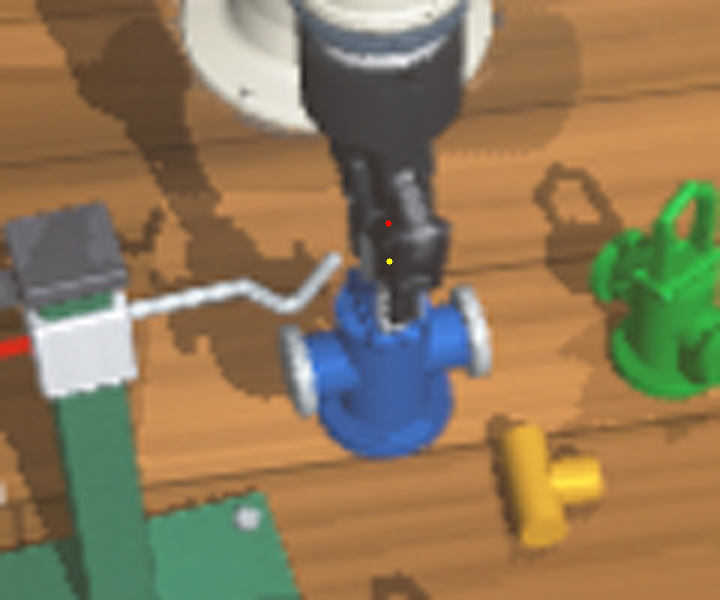

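View pics/wrist5.png

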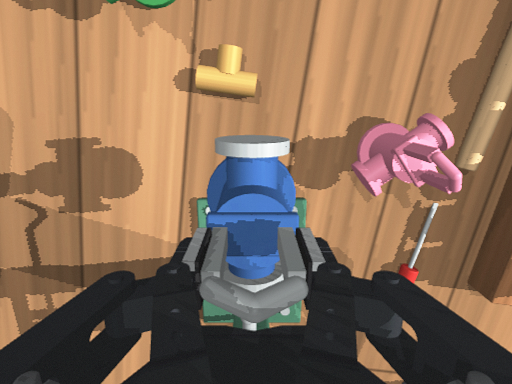

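Run:
```python
from h import *
im=cv2.imread('pics/wrist5.png')[230:345,170:340]
cv2.imwrite('pics/wrist5c.png',cv2.resize(im,None,fx=4.5,fy=4.5,interpolation=cv2.INTER_CUBIC))
o=arm.get_obs()
for X in [(0.4765,-0.0625,0.274),(0.4785,-0.0625,0.274),(0.4795,-0.0855,0.25),(0.4765,-0.0625,0.2954),(0.4765,-0.0625,0.278)]:
    print(X,proj('wrist',X,o),(proj('scene',X)-[180,110]+.5)*6)
```

```text
(0.4765, -0.0625, 0.274) [[248.37088389 318.26201172]] [[337.25956916 263.12270432]]
(0.4785, -0.0625, 0.274) [[252.54682828 318.7381782 ]] [[337.83961901 266.09279009]]
(0.4795, -0.0855, 0.25) [[248.81688396 323.07714916]] [[293.27339914 306.33025163]]
(0.4765, -0.0625, 0.2954) [[247.67421432 355.08077629]] [[336.06927285 232.63868655]]
(0.4765, -0.0625, 0.278) [[248.25660557 324.30158419]] [[337.03955938 257.48815606]]
```

View pics/wrist5c.png

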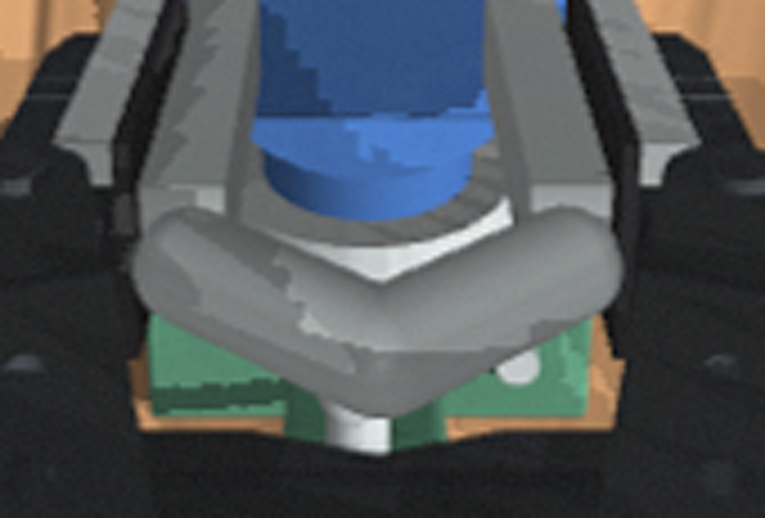

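Through the loop in the wrist crop the hook wire shows at px (249.6,~322), against the bail peak at 254.4. That puts the hook about 2 mm toward -x and confirms my hook estimate to 1 mm. The valve goes on to the hook along that line.

Request:
{"op": "send_rows", "data": {
  "plan": "0 -0.009 -0.003 0 0 -0.004 0.03;0.001 -0.01 -0.001 0 0 -0.003 0.03;0.001 -0.01 0 0 0 0 0.03;0.001 -0.01 0 0 0 0 0.03;0.001 -0.006 0 0 0 0 0.03;0 0 0 0 0 0 0.03;0 0 0 0 0 0 0.03"
}}

```text
time: 8.77
tcp_pos: [0.4787, -0.0849, 0.2637]
eef_rot: [[0.991, 0.131, 0.0], [0.131, -0.991, 0.003], [0.001, -0.002, -1.0]]
contact_force: [-0.1, 0.1, -3.4]
opening: 0.0433
```

```bash
python3 look.py 6
python3 - <<'E'
from h import *
im=cv2.imread('pics/wrist6.png')[230:345,170:340]
cv2.imwrite('pics/wrist6c.png',cv2.resize(im,None,fx=4.5,fy=4.5,interpolation=cv2.INTER_CUBIC))
E
```

```text
8.8167 [ 0.4787 -0.0849  0.2637] [ 0.0002  0.0025 -1.    ] 7.55127315208869 [ 0.1236  0.3221 -3.4067]
```

View pics/scene6c.png

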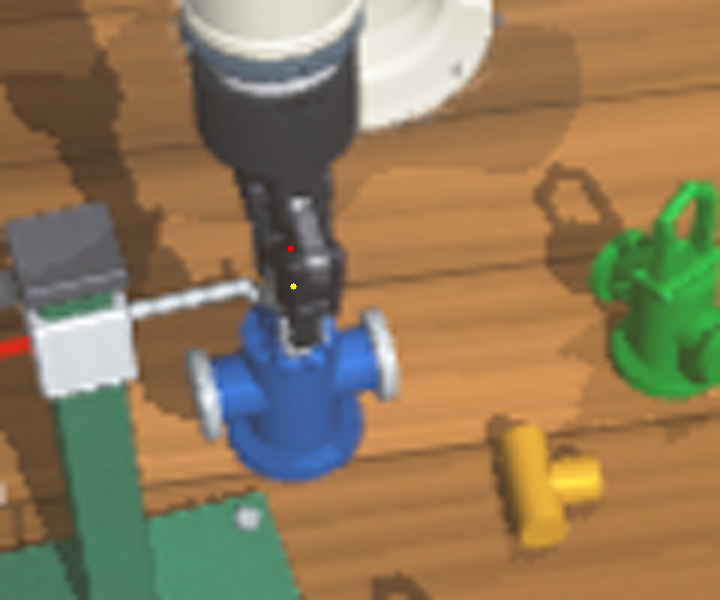

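View pics/wrist6c.png

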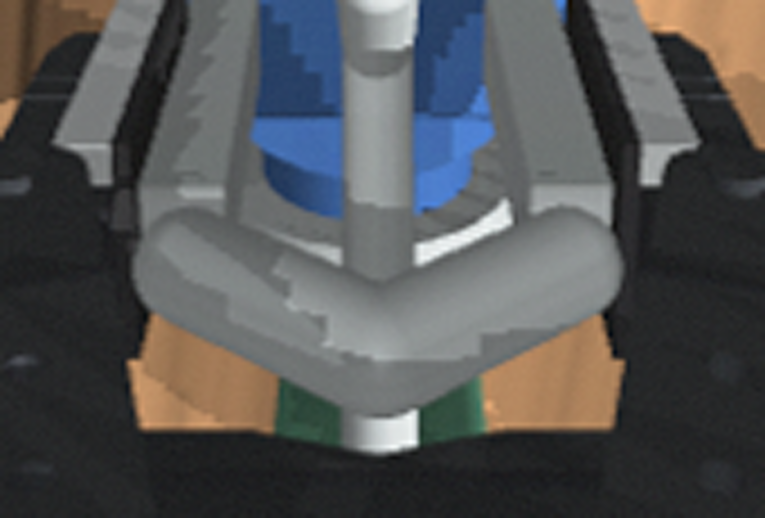

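The hook wire now passes centred under the bail peak: the tip shows at crop (380,10) and the wire at crop columns 345–415. The valve is lowered toward the seat slowly.

Request:
{"op": "send_rows", "data": {
  "plan": "0.0005 0 -0.006 0 0 0 0.03;0 0 -0.006 0 0 0 0.03;0 0 -0.006 0 0 0 0.03;0 0 -0.005 0 0 0 0.03;0 0 -0.003 0 0 0 0.03;0 0 -0.002 0 0 0 0.03"
}}

```text
time: 9.37
tcp_pos: [0.4791, -0.0829, 0.2327]
eef_rot: [[0.991, 0.134, 0.0], [0.134, -0.991, 0.003], [0.001, -0.003, -1.0]]
contact_force: [0.2, -0.2, -3.9]
opening: 0.0431
```

Request:
{"op": "send_rows", "data": {
  "plan": "0 -0.001 -0.002 0 0 0 0.03;0 -0.001 -0.002 0 0 0 0.03;0 0 -0.002 0 0 0 0.03;0 0 -0.002 0 0 0 0.03;0 0 -0.002 0 0 0 0.03;0 0 -0.002 0 0 0 0.03"
}}

```text
time: 9.87
tcp_pos: [0.4789, -0.0841, 0.2199]
eef_rot: [[0.991, 0.136, 0.0], [0.136, -0.991, 0.005], [0.001, -0.005, -1.0]]
contact_force: [-1.1, 1.5, -2.8]
opening: 0.043
```

```bash
python3 look.py 7
python3 - <<'E'
from h import *
im=cv2.imread('pics/wrist7.png')[230:345,170:340]
cv2.imwrite('pics/wrist7c.png',cv2.resize(im,None,fx=4.5,fy=4.5,interpolation=cv2.INTER_CUBIC))
E
```

```text
9.9167 [ 0.4789 -0.0841  0.2199] [ 0.      0.0048 -1.    ] 7.795562049211591 [-1.2432  0.9507 -2.0993]
```

View pics/wrist7c.png

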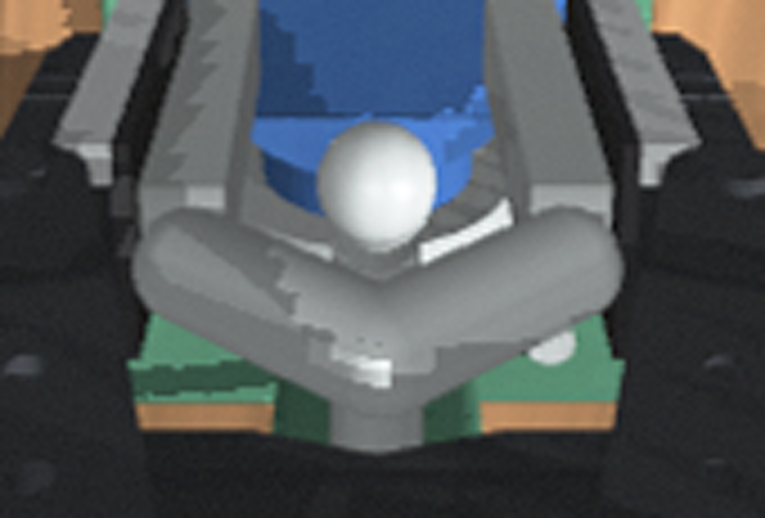

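The tip shows centred at crop (380,185), hooked in front of the bail. Contact has begun, and I keep easing down.

Request:
{"op": "send_rows", "data": {
  "plan": "0 -0.001 -0.002 -0.003 0 0 0.03;0 0 -0.002 0 0 0 0.03;0 0 -0.002 0 0 0 0.03;0 0 -0.002 0 0 0 0.03;0 0 -0.002 0 0 0 0.03;0 0 0 0 0 0 0.03;0 0 0 0 0 0 0.03"
}}

```text
time: 10.55
tcp_pos: [0.4788, -0.0842, 0.21]
eef_rot: [[0.991, 0.137, 0.001], [0.137, -0.991, 0.003], [0.001, -0.003, -1.0]]
contact_force: [-0.6, 2.0, -0.7]
opening: 0.0429
```

```bash
cat > avg.py <<'E'
from h import *
np.set_printoptions(precision=3,suppress=True)
F=[];Z=[]
for i in range(14):
    arm.get_image('wrist'); o=arm.get_obs(); F.append(o['contact_force']); Z.append(o['tcp_pos'])
F=np.array(F);Z=np.array(Z)
print(o['time'],F.mean(0),F.std(0)/np.sqrt(len(F)),Z.mean(0),Z[0],Z[-1]); print(F[:,2])
E
python3 avg.py; python3 look.py 8
```

```text
11.25 [-1.755  2.781 -0.83 ] [0.133 0.174 0.085] [ 0.479 -0.084  0.21 ] [ 0.479 -0.084  0.21 ] [ 0.479 -0.084  0.21 ]
[-1.104 -0.517 -0.795 -1.085 -0.71  -0.533 -1.652 -0.813 -0.404 -0.807
 -1.195 -0.739 -0.675 -0.587]
11.3 [ 0.4789 -0.0842  0.21  ] [ 0.001   0.0029 -1.    ] 7.862830628540796 [-1.3418  2.0632 -0.5477]
```

View pics/scene8c.png

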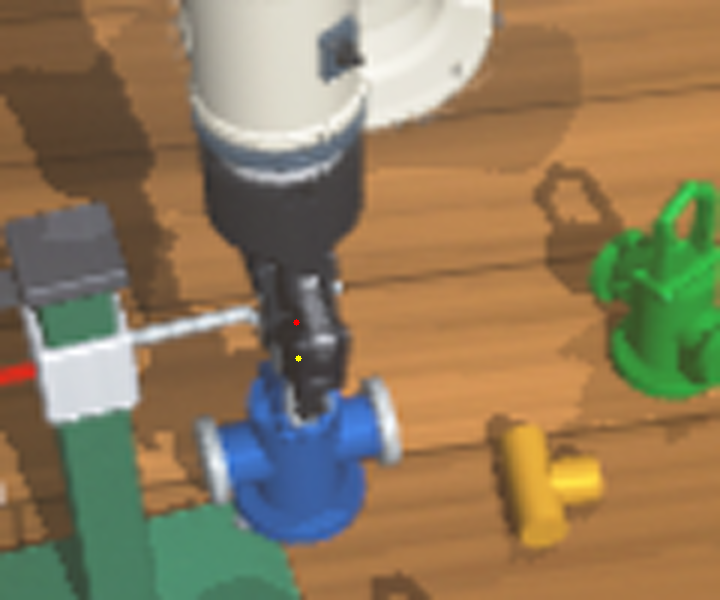

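Request:
{"op": "send_rows", "data": {
  "plan": "-0.0005 0.001 -0.0015 0 0 0 0.03;-0.0005 0.001 -0.0015 0 0 0 0.03;0 0 -0.001 0 0 0 0.03;0 0 0 0 0 0 0.03"
}}

```text
time: 11.68
tcp_pos: [0.4787, -0.0839, 0.2063]
eef_rot: [[0.991, 0.135, 0.004], [0.135, -0.991, -0.001], [0.004, 0.002, -1.0]]
contact_force: [-0.3, 1.4, -0.1]
opening: 0.0433
```

```bash
python3 avg.py
```

```text
12.3833 [-0.224 -0.038 -0.306] [0.11  0.127 0.137] [ 0.479 -0.084  0.206] [ 0.479 -0.084  0.206] [ 0.479 -0.084  0.206]
[-1.311 -0.618 -0.26   0.612  0.258 -0.404 -1.138  0.324 -0.215 -0.399
 -0.13  -0.731  0.001 -0.276]
```

Request:
{"op": "send_rows", "data": {
  "plan": "0 0 -0.001 0 0 0 0.03;0 0 -0.001 0 0 0 0.03;0 0 0 0 0 0 0.03"
}}

```text
time: 12.63
tcp_pos: [0.4787, -0.0837, 0.2044]
eef_rot: [[0.991, 0.135, 0.004], [0.135, -0.991, -0.001], [0.004, 0.001, -1.0]]
contact_force: [-0.4, 0.3, -0.2]
opening: 0.043
```

```bash
python3 avg.py; python3 look.py 9;python3 - <<'E'
from h import *
im=cv2.imread('pics/wrist9.png')[230:345,170:340]
cv2.imwrite('pics/wrist9c.png',cv2.resize(im,None,fx=4.5,fy=4.5,interpolation=cv2.INTER_CUBIC))
E
```

```text
13.3333 [-0.773  0.019 -0.372] [0.173 0.104 0.136] [ 0.479 -0.084  0.205] [ 0.479 -0.084  0.204] [ 0.479 -0.084  0.205]
[-0.619 -0.357 -0.585  0.016  0.545  0.041  0.014 -0.827 -1.483  0.291
 -0.475 -0.537 -0.927 -0.306]
13.3833 [ 0.4787 -0.0838  0.2046] [ 0.0044 -0.0009 -1.    ] 7.769536250662718 [-1.3222 -0.0724 -0.4484]
```

View pics/wrist9c.png

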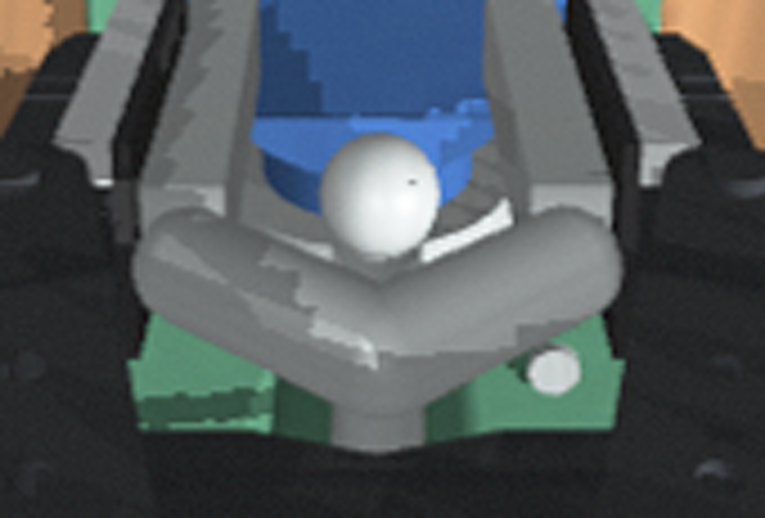

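Request:
{"op": "send_rows", "data": {
  "plan": "0 0 -0.001 0 0 0 0.03;0 0 0 0 0 0 0.03;0 0 0 0 0 0 0.03"
}}

```text
time: 13.68
tcp_pos: [0.4787, -0.0837, 0.2036]
eef_rot: [[0.991, 0.135, 0.004], [0.135, -0.991, -0.001], [0.004, 0.001, -1.0]]
contact_force: [-0.8, -1.2, -0.7]
opening: 0.0432
```

```bash
python3 avg.py
```

```text
14.3833 [-0.484  0.12   0.072] [0.116 0.152 0.097] [ 0.479 -0.084  0.204] [ 0.479 -0.084  0.204] [ 0.479 -0.084  0.204]
[-0.284  0.228  0.134  0.098  0.717 -0.153 -0.486  0.061  0.361  0.122
 -0.707  0.39   0.145  0.379]
```

The vertical force is now about 0, so the weight is on the spring. Releasing.

Request:
{"op": "send_rows", "data": {
  "plan": "0 0 0 0 0 0 0.06;0 0 0 0 0 0 0.06;0 0 0 0 0 0 0.06;0 0 0 0 0 0 0.06;0 0 0 0 0 0 0.06;0 0 0 0 0 0 0.06;0 0 0 0 0 0 0.06;0 0 0 0 0 0 0.06"
}}

```text
time: 15.05
tcp_pos: [0.4791, -0.0837, 0.2037]
eef_rot: [[0.991, 0.135, 0.005], [0.135, -0.991, -0.001], [0.005, 0.001, -1.0]]
contact_force: [0.5, -0.5, 0.1]
opening: 0.0598
```

```bash
python3 avg.py; python3 look.py 10
```

```text
15.75 [-0.219 -0.04  -0.048] [0.139 0.178 0.126] [ 0.479 -0.084  0.204] [ 0.479 -0.084  0.204] [ 0.479 -0.084  0.204]
[-0.242 -0.189 -0.414 -0.44  -0.053 -0.169 -0.208 -0.41   0.1    0.144
 -0.309 -0.443  1.287  0.679]
15.8 [ 0.4791 -0.0837  0.2037] [ 0.0054 -0.0007 -1.    ] 7.780661872256689 [ 0.0526 -0.3349 -0.1683]
```

View pics/wrist10.png

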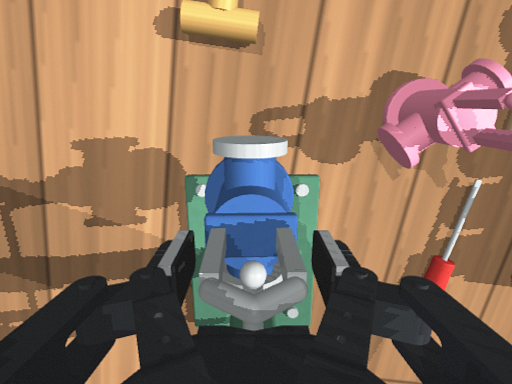

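The valve hangs with free gaps on both sides (fingers at columns 180 and 325, legs at 215 and 290). Retreating straight up.

Request:
{"op": "send_rows", "data": {
  "plan": "0 0 0.004 0 0 0 0.066;0 0 0.008 0 0 0 0.066;0 0 0.01 0 0 0 0.066;0 0 0.012 0 0 0 0.066;0 0 0.015 0 0 0 0.066;0 0 0.015 0 0 0 0.066;0 0 0.015 0 0 0 0.066;0 0 0.02 0 0 0 0.066;0 0 0.02 0 0 0 0.066;0 0 0 0 0 0 0.066"
}}

```text
time: 16.68
tcp_pos: [0.478, -0.0834, 0.3372]
eef_rot: [[0.991, 0.135, 0.011], [0.135, -0.991, -0.002], [0.01, 0.003, -1.0]]
contact_force: [1.9, 0.8, 0.9]
opening: 0.0658
```

Run:
```python
from h import *
np.set_printoptions(precision=4,suppress=True)
o,im,d=snap('scene','scene11.png')
for l in ['pointer','marker_line','marker_flag','hook_tip','hook_seat','valve_eye']:
    for t in arm.tip_of('scene',l): print(l,np.round(t['pixel'],1),round(t['confidence'],2))
cv2.imwrite('pics/scene11c.png',cv2.resize(cv2.imread('pics/scene11.png')[130:230,145:265],None,fx=6,fy=6,interpolation=cv2.INTER_CUBIC))
yy,xx=np.mgrid[0:384,0:512]
P=pts('scene',np.c_[xx.ravel(),yy.ravel()],d.ravel()).reshape(384,512,3); np.save('pics/scene11P.npy',P)
H,S,V=cv2.split(cv2.cvtColor(cv2.imread('pics/scene11.png'),cv2.COLOR_BGR2HSV))
reg=(np.abs(P[...,0]-0.5)<0.2)&(np.abs(P[...,1]+0.2)<0.2)
ye=reg&(H>20)&(H<33)&(S>150)&(V>140)&(P[...,2]>0.1)&(P[...,1]<-0.2)
q=P[ye]
for a in [(q[:,0]<0.54),(q[:,0]>0.55)]: print('yel',a.sum(),q[a].mean(0),q[a].min(0),q[a].max(0))
rd=reg&((H<6)|(H>174))&(S>150)&(P[...,2]>0.1)&(P[...,1]<-0.15); q=P[rd]; print('red',q.mean(0),q.min(0),q.max(0))
print(arm.get_obs()['tcp_pos'],arm.get_obs()['time'])
```

```text
pointer [175.  175.3] 0.64
pointer [310.8 274.4] 0.35
marker_line [173.2 169.3] 0.73
hook_tip [236.8 158.7] 0.53
hook_seat [228.  165.5] 0.84
valve_eye [231.1 169.2] 0.8
valve_eye [263.7 221.6] 0.78
valve_eye [292.9 144.8] 0.62
valve_eye [267.5 188.6] 0.3
yel 55 [ 0.5124 -0.2714  0.2863] [ 0.5046 -0.2856  0.2709] [ 0.5194 -0.2532  0.2949]
yel 63 [ 0.5959 -0.2624  0.291 ] [ 0.5754 -0.2684  0.27  ] [ 0.6055 -0.2561  0.3008]
red [ 0.5053 -0.2285  0.2479] [ 0.4985 -0.2416  0.2397] [ 0.5112 -0.2151  0.2532]
[ 0.4773 -0.0832  0.3299] 17.0333
```

View pics/scene11c.png

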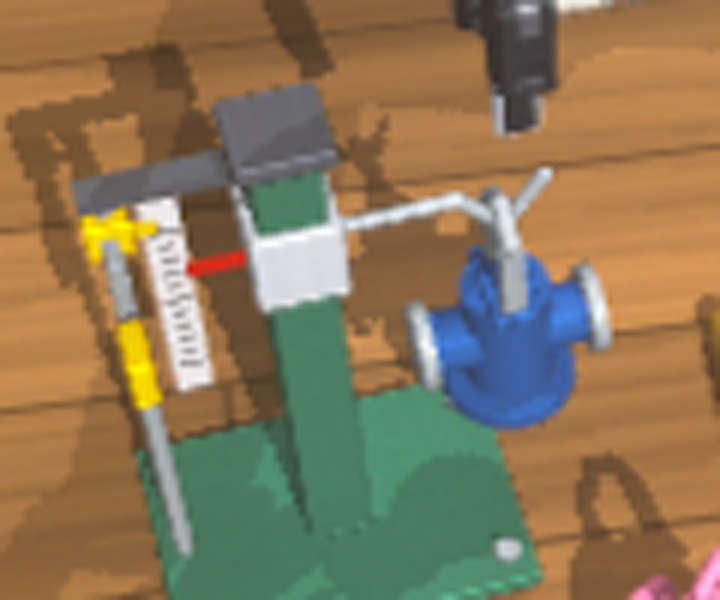

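The scene shows the valve hanging in the bend with the eye at crop (495,200). The pointer is at z≈0.247, about 24 mm below where it was empty, and the marker is still up at z≈0.288. Going over to the flag.

Request:
{"op": "send_rows", "data": {
  "plan": "0.008 0 0.025 0 0 -0.05 0.05;0.022 0 0.025 0 0 -0.1 0.05;0.025 0 0.01 0 0 -0.12 0.05;0.025 0 0 0 0 -0.12 0.05;0.02 -0.005 0 0 0 -0.12 0.05;0.01 -0.015 0 0 0 -0.12 0.05;0.004 -0.025 0 0 0 -0.12 0.05;0.002 -0.025 0 0 0 -0.12 0.05;0 -0.025 0 0 0 -0.12 0.05;0 -0.025 0 0 0 -0.12 0.05;0 -0.02 0 0 0 -0.12 0.05;0 -0.01 0 0 0 -0.1 0.05"
}}

```text
time: 18.03
tcp_pos: [0.597, -0.2355, 0.3759]
eef_rot: [[0.318, -0.948, -0.01], [-0.948, -0.318, 0.021], [-0.023, 0.003, -1.0]]
contact_force: [0.2, 0.6, 0.9]
opening: 0.0498
```

Request:
{"op": "send_rows", "data": {
  "plan": "-0.004 -0.014 0 -0.012 -0.006 -0.1 0.05;-0.002 -0.01 0 -0.008 -0.004 -0.08 0.05;0 0 0 0 0 0 0.05;0 0 0 0 0 0 0.05"
}}

```text
time: 18.37
tcp_pos: [0.5902, -0.2642, 0.3693]
eef_rot: [[0.127, -0.992, -0.007], [-0.992, -0.127, 0.005], [-0.006, 0.006, -1.0]]
contact_force: [-0.2, -0.4, -0.2]
opening: 0.0502
```

Run:
```python
from h import *
np.set_printoptions(precision=4,suppress=True)
o,im,d=snap('wrist','wrist12.png'); R=o['eef_rot']
print(o['time'],o['tcp_pos'],R[:,2],np.degrees(np.arctan2(R[1,0],R[0,0])))
for l in ['marker_flag','pointer','marker_line']:
    for t in arm.tip_of('wrist',l): print(l,np.round(t['pixel'],1),round(t['confidence'],2))
yy,xx=np.mgrid[0:384,0:512]
P=pts('wrist',np.c_[xx.ravel(),yy.ravel()],d.ravel(),o).reshape(384,512,3)
H,S,V=cv2.split(cv2.cvtColor(cv2.imread('pics/wrist12.png'),cv2.COLOR_BGR2HSV))
ye=(H>20)&(H<33)&(S>150)&(V>120)&(P[...,2]>0.15)&(d>0.05)
q=P[ye]; print(len(q),q.min(0),q.max(0))
f=q[q[:,0]>0.55]; t=f[f[:,2]>np.percentile(f[:,2],60)]; print('flag',len(f),f.mean(0),cv2.minAreaRect(f[:,:2].astype(np.float32)),f[:,2].min(),f[:,2].max()); print(cv2.minAreaRect(t[:,:2].astype(np.float32)),np.median(t[:,2]))
print(cv2.minAreaRect(np.argwhere(ye)[:,::-1].astype(np.float32)))
```

```text
18.3667 [ 0.5902 -0.2642  0.3693] [-0.0066  0.0051 -1.    ] -82.72033438701102
marker_flag [251.9 201.7] 0.75
pointer [220.2 267.9] 0.92
marker_line [224.3 287.7] 0.92
264 [ 0.5037 -0.2823  0.2699] [ 0.6052 -0.2478  0.2962]
flag 114 [ 0.5945 -0.2616  0.2904] ((0.5903254747390747, -0.26025503873825073), (0.029232239350676537, 0.011004049330949783), 8.721220016479492) 0.27034528995274903 0.29617706490444756
((0.5894224047660828, -0.2602878510951996), (0.02707790955901146, 0.010812563821673393), 9.21625804901123) 0.2951371386117627
((241.02352905273438, 241.69830322265625), (125.75875091552734, 40.67438888549805), 85.84036254882812)
```

View pics/wrist12.png

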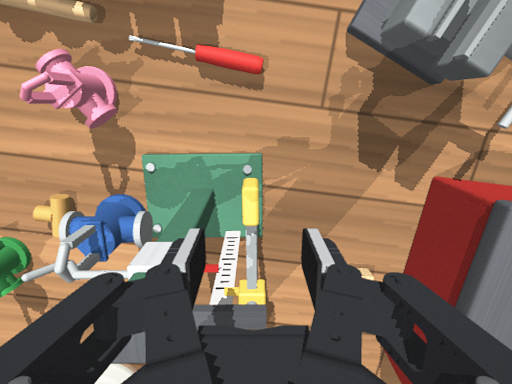

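The flag shows at (251,202) between the fingers. Its fitted size is 29x11 mm, centred at (0.590,-0.260) with its top at 0.295, so its centre (and the index) is at about 0.280. Descending.

Request:
{"op": "send_rows", "data": {
  "plan": "0 0.002 -0.012 0 0 0 0.05;0.001 0.001 -0.015 -0.003 -0.004 0 0.05;0 0.001 -0.015 0 0 0 0.05;0 0 -0.012 0 0 0 0.05;0 0 -0.008 0 0 0 0.05;0 0 -0.004 0 0 0 0.05"
}}

```text
time: 19.07
tcp_pos: [0.5932, -0.2544, 0.306]
eef_rot: [[0.14, -0.99, 0.006], [-0.99, -0.14, -0.001], [0.002, -0.006, -1.0]]
contact_force: [-0.6, -0.2, 0.1]
opening: 0.0497
```

Run:
```python
from h import *
np.set_printoptions(precision=4,suppress=True)
o,im,d=snap('wrist','wrist13.png'); R=o['eef_rot']
print(o['time'],o['tcp_pos'],R[:,2],np.degrees(np.arctan2(R[1,0],R[0,0])))
yy,xx=np.mgrid[0:384,0:512]
P=pts('wrist',np.c_[xx.ravel(),yy.ravel()],d.ravel(),o).reshape(384,512,3)
H,S,V=cv2.split(cv2.cvtColor(cv2.imread('pics/wrist13.png'),cv2.COLOR_BGR2HSV))
ye=(H>20)&(H<33)&(S>150)&(V>120)&(P[...,2]>0.15)&(d>0.05)
q=P[ye];f=q[q[:,0]>0.55];print('flag',len(f),cv2.minAreaRect(f[:,:2].astype(np.float32)),f[:,2].min(),np.percentile(f[:,2],[50,90,99]))
m=q[q[:,0]<0.54]; print('marker',m.mean(0),m.min(0),m.max(0))
rd=((H<6)|(H>174))&(S>150)&(P[...,2]>0.2)&(d>0.05); r=P[rd]; print('red',r.mean(0),r.min(0),r.max(0)) if len(r) else 0
```

```text
19.0667 [ 0.5932 -0.2544  0.306 ] [ 0.006 -0.001 -1.   ] -81.93973130922409
flag 422 ((0.590279757976532, -0.26022690534591675), (0.0296007227152586, 0.011344978585839272), 8.15093994140625) 0.2689189708128807 [0.2942 0.2955 0.296 ]<stdin>:10: RuntimeWarning: Mean of empty slice.
  ret = um.true_divide(
Traceback (most recent call last):
ValueError: zero-size array to reduction operation minimum which has no identity
```

View pics/wrist13.png

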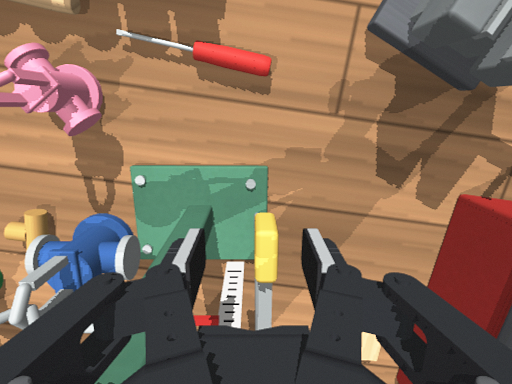

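The flag sits at (265,247), about 6 mm off the finger midline. I correct that while lowering.

Request:
{"op": "send_rows", "data": {
  "plan": "-0.001 -0.005 0 0 0 -0.01 0.05;0 0 -0.007 0 0 0 0.05;0 0 -0.007 0 0 0 0.05;0 0 -0.004 0 0 0 0.05;0 0 0 0 0 0 0.05"
}}

```text
time: 19.53
tcp_pos: [0.5926, -0.2599, 0.2885]
eef_rot: [[0.13, -0.991, 0.009], [-0.991, -0.13, -0.002], [0.003, -0.008, -1.0]]
contact_force: [-0.2, -0.6, -0.3]
opening: 0.0499
```

Request:
{"op": "send_rows", "data": {
  "plan": "0 0 -0.004 0.004 -0.006 0 0.05;0 0 0 0 0 0 0.05;0 0 0 0 0 0 0;0 0 0 0 0 0 0;0 0 0 0 0 0 0;0 0 0 0 0 0 0;0 0 0 0 0 0 0"
}}

```text
time: 20.12
tcp_pos: [0.5926, -0.2612, 0.2846]
eef_rot: [[0.13, -0.991, 0.017], [-0.992, -0.13, 0.0], [0.002, -0.016, -1.0]]
contact_force: [-0.5, 0.4, -0.9]
opening: 0.0113
```

```bash
cat > mk.py <<'E'
import sys
from h import *
np.set_printoptions(precision=4,suppress=True)
k=sys.argv[1]
o,im,d=snap('scene',f'scene{k}.png'); print(o['time'],o['tcp_pos'],o['opening'],o['contact_force'])
for l in ['pointer','marker_line']:
    for t in arm.tip_of('scene',l): print(l,np.round(t['pixel'],1),round(t['confidence'],2))
yy,xx=np.mgrid[0:384,0:512]
P=pts('scene',np.c_[xx.ravel(),yy.ravel()],d.ravel()).reshape(384,512,3)
im=cv2.imread(f'pics/scene{k}.png')
H,S,V=cv2.split(cv2.cvtColor(im,cv2.COLOR_BGR2HSV))
reg=(np.abs(P[...,0]-0.5)<0.2)&(np.abs(P[...,1]+0.2)<0.2)
ye=reg&(H>20)&(H<33)&(S>150)&(V>120)&(P[...,2]>0.1)&(P[...,1]<-0.2)
for nm,a in [('yel',ye&(P[...,0]<0.54)),('red',reg&((H<6)|(H>174))&(S>150)&(P[...,2]>0.1)&(P[...,1]<-0.15))]:
    ys,xs=np.nonzero(a)
    if len(xs): print(nm,len(xs),xs.min(),xs.max(),P[a].mean(0),P[a].min(0),P[a].max(0))
    for c in range(max(155,xs.min()) if len(xs) else 0,xs.max()+1 if len(xs) else 0):
        m=xs==c
        if m.any(): print(c,round(ys[m].mean(),1),m.sum(),P[a][m].mean(0))
cv2.imwrite(f'pics/scene{k}c.png',cv2.resize(im[145:205,145:205],None,fx=10,fy=10,interpolation=cv2.INTER_CUBIC))
E
python3 mk.py 14
```

```text
20.1167 [ 0.5926 -0.2612  0.2846] 0.01130769115409908 [-0.5382  0.4136 -0.9043]
pointer [175.3 176.5] 0.53
marker_line [230.  170.4] 0.36
marker_line [335.5 163.8] 0.27
red 1 176 176 [ 0.5067 -0.2412  0.2497] [ 0.5067 -0.2412  0.2497] [ 0.5067 -0.2412  0.2497]
176 174.0 1 [ 0.5067 -0.2412  0.2497]
```

View pics/scene14c.png

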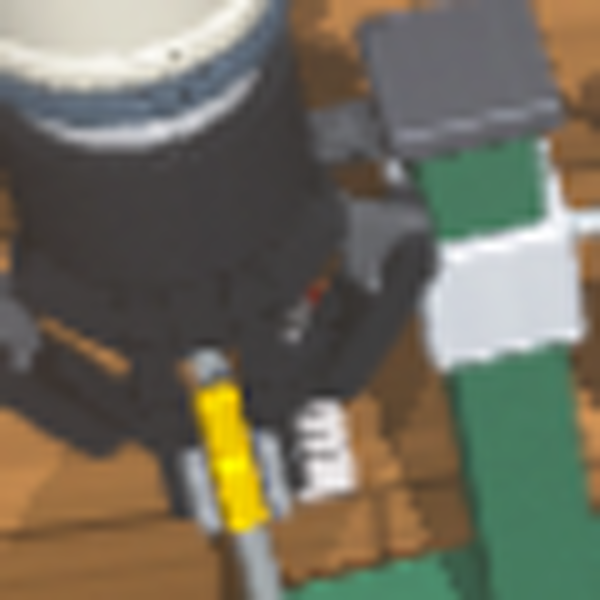

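```bash
python3 - <<'E'
from h import *
np.set_printoptions(precision=4,suppress=True)
d=np.load('pics/wrist12.npy'); im=cv2.imread('pics/wrist12.png')
R=np.array([[0.127,-0.992,-0.007],[-0.992,-0.127,0.005],[-0.006,0.006,-1.0]]); u,_,v=np.linalg.svd(R); R=u@v
o={'eef_rot':R,'tcp_pos':np.array([0.5902,-0.2642,0.3693])}
yy,xx=np.mgrid[0:384,0:512]
P=pts('wrist',np.c_[xx.ravel(),yy.ravel()],d.ravel(),o).reshape(384,512,3)
H,S,V=cv2.split(cv2.cvtColor(im,cv2.COLOR_BGR2HSV))
ye=(H>20)&(H<33)&(S>150)&(V>120)&(P[...,2]>0.15)&(P[...,0]<0.54)
rd=((H<6)|(H>174))&(S>130)&(P[...,2]>0.2)&(P[...,2]<0.29)&(xx<240)&(yy>255)
for n,a in (('y',ye),('r',rd)):
    ys,xs=np.nonzero(a); 
    for c in range(xs.min(),xs.max()+1):
        m=xs==c
        if m.any(): print(n,c,ys[m].min(),ys[m].max(),P[a][m].mean(0),np.median(P[a][m][:,2]))
E
python3 - <<'E'
import cv2
im=cv2.imread('pics/wrist12.png')[225:310,180:280]
cv2.imwrite('pics/wrist12c.png',cv2.resize(im,None,fx=7,fy=7,interpolation=cv2.INTER_CUBIC))
E
```

```text
y 224 288 288 [ 0.5036 -0.2478  0.2699] 0.26985714864895194
y 225 288 294 [ 0.5089 -0.2492  0.2812] 0.28124337929823046
y 226 288 294 [ 0.5087 -0.2501  0.2818] 0.28166964993276905
y 227 288 294 [ 0.5095 -0.2509  0.2817] 0.2818138520998066
y 228 288 294 [ 0.5096 -0.2517  0.2818] 0.28146694512326886
y 229 288 294 [ 0.5099 -0.2525  0.2819] 0.2819288151412739
y 230 288 294 [ 0.5101 -0.2534  0.2821] 0.2821915309416576
y 231 288 294 [ 0.5097 -0.2542  0.2813] 0.2813929979125138
y 232 288 294 [ 0.5103 -0.255   0.2822] 0.2820089813360106
y 233 289 294 [ 0.5097 -0.2559  0.2818] 0.28171935908260126
y 234 289 294 [ 0.51   -0.2567  0.2821] 0.2819383714181874
y 235 292 294 [ 0.5087 -0.2577  0.2821] 0.28222905321130437
y 236 293 294 [ 0.5082 -0.2585  0.282 ] 0.28195417103102327
y 238 287 294 [ 0.5108 -0.2599  0.2816] 0.2820168054642201
y 239 284 303 [ 0.5122 -0.2607  0.2842] 0.28454796193342846
y 240 280 284 [ 0.5147 -0.2608  0.2747] 0.27450064892315335
y 241 280 280 [ 0.5147 -0.2615  0.2718] 0.27177054556815816
y 244 280 280 [ 0.5156 -0.264   0.2725] 0.2725020549116116
y 245 280 283 [ 0.5158 -0.26
[... 877 characters left out ...]
 [ 0.5069 -0.229   0.246 ] 0.2463232967412101
r 208 264 271 [ 0.5071 -0.2299  0.2461] 0.2467848077829357
r 209 264 271 [ 0.5072 -0.2309  0.2461] 0.24639857192886847
r 210 264 271 [ 0.5075 -0.2318  0.2465] 0.24682981761456757
r 211 264 271 [ 0.5073 -0.2327  0.246 ] 0.24630523559066375
r 212 264 271 [ 0.5074 -0.2337  0.2459] 0.24638016645163877
r 213 264 271 [ 0.5077 -0.2346  0.2462] 0.24663152829172574
r 214 264 271 [ 0.5078 -0.2355  0.2461] 0.24621609026661
r 215 264 271 [ 0.5079 -0.2365  0.2461] 0.24650388953334512
r 216 264 271 [ 0.5081 -0.2374  0.2461] 0.2465967989631396
r 217 264 271 [ 0.5081 -0.2383  0.2459] 0.24653538142377304
r 218 268 269 [ 0.5083 -0.2395  0.2478] 0.24777582627079453
```

View pics/wrist12c.png

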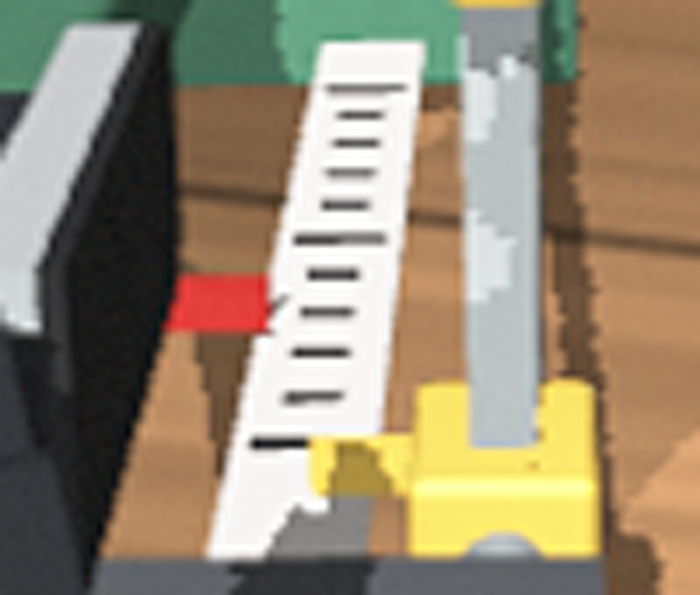

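In the wrist crop the index tops out at z≈0.282 and the pointer at z≈0.2465, so the slide needed is about 35 mm down, to TCP z≈0.2495.

Request:
{"op": "send_rows", "data": {
  "plan": "0 0 -0.003 0 0 0 0;0 0 -0.005 0 0 0 0;0 0 -0.005 0 0 0 0;0 0 -0.005 0 0 0 0;0 0 -0.005 0 0 0 0;0 0 -0.004 0 0 0 0;0 0 -0.002 0 0 0 0;0 0 0 0 0 0 0"
}}

```text
time: 20.93
tcp_pos: [0.5926, -0.2611, 0.2543]
eef_rot: [[0.13, -0.991, 0.019], [-0.992, -0.13, -0.001], [0.004, -0.019, -1.0]]
contact_force: [0.9, -2.1, 2.3]
opening: 0.0109
```

Request:
{"op": "send_rows", "data": {
  "plan": "0 0 -0.002 0 0 0 0;0 0 -0.002 0 0 0 0;0 0 0 0 0 0 0;0 0 0 0 0 0 0"
}}

```text
time: 21.27
tcp_pos: [0.5926, -0.2611, 0.2498]
eef_rot: [[0.13, -0.991, 0.019], [-0.992, -0.13, -0.001], [0.004, -0.019, -1.0]]
contact_force: [0.7, -2.9, 3.1]
opening: 0.0113
```

Run:
```python
from h import *
np.set_printoptions(precision=4,suppress=True)
o,im,d=snap('wrist','wrist15.png'); print(o['time'],o['tcp_pos'],o['contact_force'])
for n in ('scene','top'):
    _,im,_=snap(n,n+'15.png')
    for l in ['pointer','marker_line']:
        for t in arm.tip_of(n,l): print(n,l,np.round(t['pixel'],1),round(t['confidence'],2))
```

```text
21.2667 [ 0.5926 -0.2611  0.2498] [ 0.7279 -2.8836  3.1189]
scene pointer [397.1 213.4] 0.69
scene pointer [174.3 177.1] 0.66
scene pointer [228.9 162.1] 0.23
scene marker_line [171.  198.2] 0.57
scene marker_line [308.1 273.8] 0.29
top marker_line [339.3 193.3] 0.61
top marker_line [235.7 130.3] 0.4
```

View pics/wrist15.png

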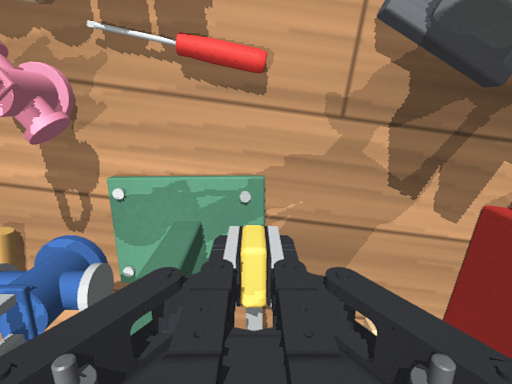

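The pads hold the flag at (253,265), and it has slid 34.8 mm with the grip. Letting go and backing off to look.

Request:
{"op": "send_rows", "data": {
  "plan": "0 0 0 0 0 0 0.045;0 0 0 0 0 0 0.045;0 0 0 0 0 0 0.045;0 0 0 0 0 0 0.045;0 0 0.005 0 0 0 0.045;0 0 0.015 0 0 0 0.045;0 0 0.03 0 0 0 0.045;0 0 0.03 0 0 0 0.045;0 0 0.03 0 0 0 0.045;0 0 0 0 0 0 0.045;0 0 0 0 0 0 0.045"
}}

```text
time: 22.53
tcp_pos: [0.5907, -0.2584, 0.3624]
eef_rot: [[0.13, -0.991, 0.013], [-0.991, -0.13, 0.004], [-0.002, -0.013, -1.0]]
contact_force: [0.9, 0.5, -1.2]
opening: 0.0455
```

```bash
cat > chk.py <<'E'
import sys
from h import *
np.set_printoptions(precision=4,suppress=True)
k=sys.argv[1]
o,im,d=snap('wrist',f'wrist{k}.png'); print(o['time'],o['tcp_pos'],o['contact_force'])
yy,xx=np.mgrid[0:384,0:512]
P=pts('wrist',np.c_[xx.ravel(),yy.ravel()],d.ravel(),o).reshape(384,512,3)
H,S,V=cv2.split(cv2.cvtColor(cv2.imread(f'pics/wrist{k}.png'),cv2.COLOR_BGR2HSV))
Y=(H>20)&(H<33)&(S>130)&(V>110)&(P[...,2]>0.15)&(d>0.05)
fl=P[Y&(P[...,0]>0.55)]; 
if len(fl): print('flag top',np.percentile(fl[:,2],[50,90,98]))
ix=Y&(P[...,0]<0.54)&(P[...,1]>-0.2585)&(P[...,1]<-0.244)
rd=((H<6)|(H>174))&(S>130)&(P[...,2]>0.2)&(P[...,2]<0.29)&(P[...,0]<0.53)&(P[...,1]<-0.2)
for n,a in (('idx',ix),('ptr',rd)):
    if a.any(): ys,xs=np.nonzero(a); print(n,a.sum(),'rows',ys.min(),ys.max(),'cols',xs.min(),xs.max(),P[a].mean(0),np.median(P[a][:,2]),P[a][:,2].min(),P[a][:,2].max())
m=cv2.imread(f'pics/wrist{k}.png')[225:330,180:280]
cv2.imwrite(f'pics/wrist{k}c.png',cv2.resize(m,None,fx=5.5,fy=5.5,interpolation=cv2.INTER_CUBIC))
snap('scene',f'scene{k}.png')
m=cv2.imread(f'pics/scene{k}.png')[135:225,145:255]
cv2.imwrite(f'pics/scene{k}c.png',cv2.resize(m,None,fx=6,fy=6,interpolation=cv2.INTER_CUBIC))
E
python3 chk.py 16
```

```text
22.5333 [ 0.5907 -0.2584  0.3624] [ 0.9166  0.544  -1.2479]
flag top [0.2594 0.2609 0.2616]
idx 79 rows 273 280 cols 233 243 [ 0.5097 -0.2536  0.2473] 0.24722068102995734 0.24545604385503653 0.24879965398315557
ptr 119 rows 272 280 cols 207 222 [ 0.5068 -0.2325  0.2465] 0.2466293400119888 0.24306394115516886 0.2481079692179429
```

View pics/wrist16c.png

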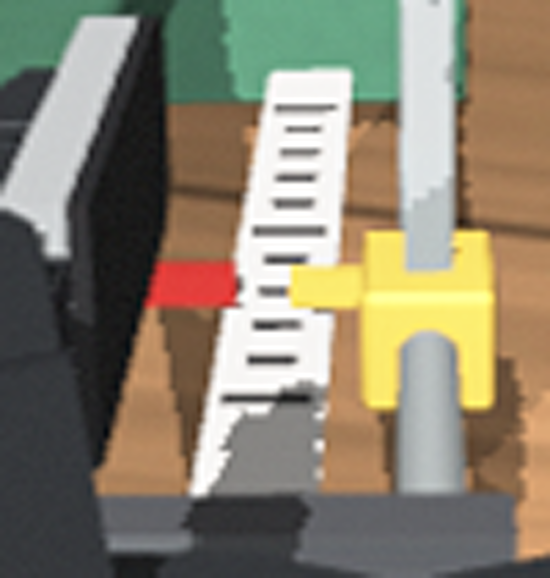

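View pics/scene16c.png

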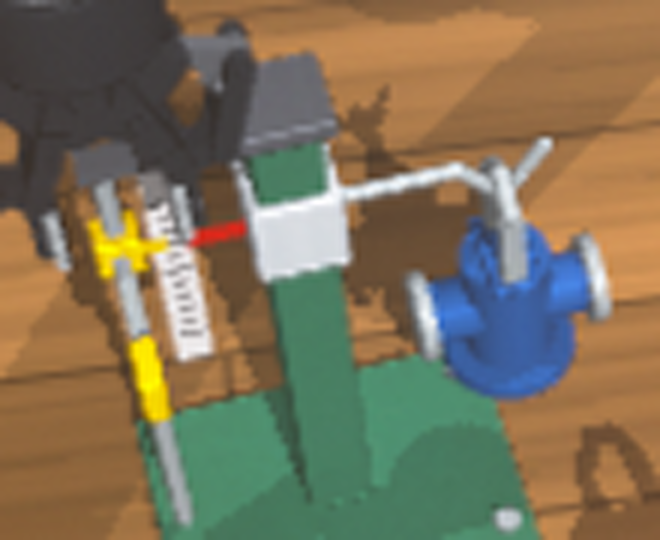

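The index is at z≈0.2472 and the pointer at 0.2466 (wrist rows 273–280 against 272–280). They are level within about 1 mm, the valve hangs upright in the bend, and the fingers are clear. Handing in.

```bash
python3 -c "
from h import *
print(arm.finish_job())"
```

```text
the job is handed in; nothing more can be done
None
```

The blue valve hangs by its bail in the bend of the hook, let go, and the yellow marker is level with the red pointer. I handed the job in at about 22.5 s of the 72 s allowed; no verdict is reported.

- **Hanging:** I pinched the bail legs, slid the loop over the hook tip and eased down in 1–2 mm steps. I let go when the averaged vertical force was 0.07 ± 0.10 N.
- **Reading:** the pointer came down about 24 mm, so the valve weighs roughly 0.36 kg. The wrist force of about 3.5 N while lifted agrees.
- **Marker:** I pinched the flag, slid it 34.8 mm down and released it. The last wrist picture puts the index at z ≈ 0.2472 m and the pointer at 0.2466 m, so they agree within about 1 mm (4 mm allowed).
- **Stillness:** the valve hung upright in the last scene picture. The pointer height had not changed between the pictures taken before and after the slide.

**Limits and disagreements:**
- Hook speed at release was not measured directly.
- During lowering there was a sideways force of about 3 N on the hook, which I relieved by shifting the grip about 1 mm.
- The top camera read a few mm off the other two, so I trusted the scene and wrist views.
- The arm touched no bystanders that I know of, but I did not measure their positions again at the end.

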